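# Set up the small pet memorial and its vase

### The job

Put the small pet memorial together: lay the long grey slab on the dark base slab, then the short grey slab on that, then stand the headstone upright on top, each one centred on the piece below and with its long side lined up with the one below; last of all, stand the brass vase upright in the hole of the dark socket block. Set every piece down rather than dropping it, and leave the tin and the roll of tape where they are.

Things in the scene. Friction and masses are not known exactly. Their poses are not given: they have to be found in the camera images.
- base: Base: dark polished granite slab, fixed, 100 mm (its x) by 160 mm (its y), 30 mm high; plain flat top. origin at the centre of its underside, z up, so its top is 30 mm above the origin.
- socket: Vase socket: dark granite block, fixed, 90 x 90 mm, 45 mm high, with one round hole of 51 mm diameter in the middle of its top, 30 mm deep (hole floor 15 mm above the origin). origin at the centre of its underside, z up.
- long_slab: Long slab: grey stone, the larger of two plain grey slabs, 60 mm (its x) by 130 mm (its y), 28 mm thick, about 0.6 kg, starts lying flat on the bench. origin at the centre of its underside, z up. Looks the same after a half turn.
- short_slab: Short slab: grey stone, the smaller of two plain grey slabs, 44 mm (its x) by 95 mm (its y), 28 mm thick, about 0.3 kg, starts lying flat on the bench. origin at the centre of its underside, z up. Looks the same after a half turn.
- headstone: Headstone: small grey stone standing upright, 30 mm thick (its x), 60 mm wide (its y), 90 mm tall, with a half-round top (straight sides to 60 mm, then an arc of 30 mm radius), flat front and back; about 0.4 kg. origin at the centre of its underside, z up. Looks the same after a half turn.
- vase: Vase: round brass flower vase standing upright, 95 mm tall, straight 40 mm diameter up to 70 mm, then flaring to 54 mm at the open rim; wall 3 mm; about 0.3 kg. origin at the centre of its underside, z up along its axis.
- tin: Bystander: closed round metal tin, 68 mm diameter, 44 mm high, loose on the bench. origin at the centre of its underside, z up.
- tape: Bystander: roll of masking tape lying flat, 100 mm outer and 76 mm inner diameter, 24 mm high, loose on the bench. origin at the centre of its underside, z up.

How it is judged:
By the outcome, as a careful person would: the job done as asked, in the order asked, and still so for the second after the job is handed in, with the robot touching nothing.
It also fails if it takes over 131 s, if anything falls off the work surface, if the arm or the gripper's body presses on something with over 40 N, if the wrist force passes 120 N, or if a joint passes its speed limit or range.

### The arm

A 7-joint arm with a two-finger parallel gripper is mounted at the origin on the work surface. World frame = base frame: x ahead of the robot, y to its left, z up, the work surface at z = 0. Lengths are in m, angles in rad, forces in N, time in s.
With the tool pointing down it reaches from about 0.4 to 0.85 m from the base axis. Payload 10.4 kg.
Tool frame: the origin (TCP) lies at the centre of the arm's flange, where the gripper is bolted on; the fingertips stand 182 mm ahead of it and the grasp point (between the pads) lies r.grasp_offset ahead of it (r.grasp_offset is the distance from the TCP to the grasp point, in m); z points along the fingers, y is the line along which they close (so a half turn about z gives the same grasp; the last joint's range is limited). The gripper opens to 87 mm and grips with 3 to 60 N. Pads are 19 mm wide; open, the fingers measure 117 mm over their backs; the gripper's body (75 mm by 190 mm) begins 51 mm behind the grasp point.
Start: joints at [-1.203, 0.332, -0.065, 1.46, 0.022, 1.35, -0.088], TCP at [0.238, 0.578, 0.405] pointing down, gripper open.
Joint ranges: [-2.6, 2.6], [-0.5, 2.12], [-1.47, 1.34], [0.16, 2.42], [-1.27, 4.41], [0.06, 2.06], [-2.6, 2.6]. Speed limits (rad/s): [2.22, 2.22, 2.79, 2.79, 3.14, 3.14, 3.14].

### API

Orientations are given as a unit quaternion [x, y, z, w].
In Python, from bench import status, vision, job, spotter, r gives the robot as it stands. The module is installed in compiled form; this text tells all that it offers.
- The arm moves only by the tool play_rows, never from a script. Its argument "series" is a list of rows, each a list of 6 numbers: the shift along the tool's x, y, z each as a share of 150 mm, from -1 to 1, then the turn, a rotation vector about the tool's x, y, z each as a share of 30 degrees, from -1 to 1. In form: [[x, y, z, ax, ay, az], ...]. A call has 1 to 5 rows; each row is the pose to reach, as a shift and turn from the pose commanded when the call began, along the tool's axes at that moment; what a row does not reach only later rows make up. A row lasts 1/10 s, in which the tool goes at most 50 mm and 8.59 degrees, less where a joint would pass 70% of its speed; a pose out of reach is approached as far as the arm can. A call with a number of a shift or a turn outside -1 to 1 is refused whole. A call with a gripper value outside its range is refused whole. "fingers" is the opening, from -1 (shut) to 1 (fully open), set as the call begins (left out, the last holds). The fingers move at their own pace and stop on an object; "squeeze" is the grip in N (left out, the last holds). Time passes only in rows, so rows that repeat a pose let the fingers close. It gives the time, the measured TCP pose, the force, the opening and the grip force at its end, in the units of the state.
- status.read_state(): the state, without advancing time (a new reading comes with each control period).
- vision.camera(name): name is "scene" or "top" or "wrist"; returns the picture (480x640x3 uint8, blue, green, red); there is no depth.
- vision.calibration(name): a dict with "fx", "fy", "cx", "cy" (pixels), "rvec" (rotation vector, rad) and "tvec" (3), from world to camera coordinates, as OpenCV has them; the wrist camera has in their place "T_tool_cam" (4x4, takes a point from camera to tool coordinates, whose origin is the TCP and whose axes are the flange's). Camera axes: x right, y down, z forward; pixel columns grow to the right and rows downward; lengths in m; the calibration is good to about 2 mm. The wrist camera is an equidistant fisheye: a pixel r from the principal point sees the ray r / f radians off the axis. A picture is of the moment at which its call begins: read the wrist's pose just before it. calibration takes no time and is no camera call.
- job.close_job(): hands the job in; it is judged then, once.
Trained networks look in the newest picture that a camera, given by its name, has taken for a name from the list of things; names that differ only in an ending like _2 or _b are one class to them, and where a whole thing is asked for, a point or a joint stands for the part that bears it (a point fixed in the world has none). Each returns a list of dicts, best first, with "conf" (0 to 1); they miss things now and then, are a little off and sometimes report something else, mostly with a low value. They report only what shows in the picture. A call takes as long as a camera call.
- spotter.boxes_of(camera, name): "point" ([x, y, z] in m, in world coordinates, good to about 4 mm: the middle of the surface that is visible of it).
- spotter.regions_of(camera, name): "pixels" (480x640 bool, what is visible of it).
The state is a dict: "time": time; "joint_positions": joint angles; "joint_vel": joint speeds; "joint_torque": joint torques, N m; "ee_pos": TCP position; "eef_rot": TCP orientation; "ft_force": force on the tool from outside, world axes, zero at the start; "torque": the same for the moment, N m; "width": finger opening in m; "grip_force": force on a finger pad.
Only numpy, scipy, OpenCV 4.12 (cv2) and the standard library are available. Lean on these libraries where they do the work, as an engineer would, in place of code of your own. Each camera call takes 0.05 s, during which the arm holds its last target. There are 200 camera calls.

## Working session

There is one attempt and no reset: what is moved stays moved. The work goes in short steps, Python scripts to look and compute and a tool call to move; the robot and the scene stay as the last step left them, time stands still between calls to the robot, and variables do not carry over. Pictures are saved under pics/ and viewed, at most 14 in all, crops included, and the job is handed in when it is done.

Besides the shell and the picture viewer there is one more tool, called after "Request:" as name(argument=value, ...), one argument or row to a line, values as JSON. play_rows: Moves the arm, as the interface text tells. Shift numbers are shares of 150 mm and turn numbers shares of 30 degrees, none past 1 either way. Its arguments: {"type":"object","properties":{"series":{"type":"array","items":{"type":"array","items":{"type":"number"}}},"fingers":{"type":"number"},"squeeze":{"type":"number"}},"required":["series"]}

```bash
mkdir -p pics; ls; cat > h.py <<'E'
import numpy as np,cv2
from bench import status,vision,job,spotter,r
from scipy.spatial.transform import Rotation as R
E
python3 - <<'E'
from h import *
s=status.read_state(); print(s['time'],s['ee_pos'],s['eef_rot'],s['width'],r.grasp_offset)
print(R.from_quat(s['eef_rot']).as_matrix().round(3))
ims={}
for c in ['scene','top','wrist']:
    im=vision.camera(c); cv2.imwrite(f'pics/{c}0.png',im); k=vision.calibration(c); print(c,{a:np.round(b,4).tolist() for a,b in k.items()})
for c in ['scene','top']:
  for n in 'base socket long_slab short_slab headstone vase tin tape'.split():
    print(c,n,[(np.round(d['point'],3).tolist(),round(d['conf'],2)) for d in spotter.boxes_of(c,n)[:3]])
print(status.read_state()['time'])
E
```

```text
pics
0.0 [0.23806549 0.57775277 0.40394453] [ 1.94178472e-01  9.80965963e-01 -7.03209095e-04 -7.78594099e-05] 0.08702477372397455 0.1635
[[-0.925  0.381 -0.   ]
 [ 0.381  0.925 -0.001]
 [-0.    -0.001 -1.   ]]
scene {'fx': 513.7555, 'fy': 513.7555, 'cx': 319.9917, 'cy': 238.7862, 'rvec': [1.683, 2.0419, -0.699], 'tvec': [0.1017, -0.3784, 1.2502]}
top {'fx': 549.7592, 'fy': 549.7592, 'cx': 324.5542, 'cy': 230.117, 'rvec': [2.1894, -2.1559, 0.1282], 'tvec': [-0.0139, 0.5148, 0.9246]}
wrist {'fx': 371.6483, 'fy': 371.6483, 'cx': 317.7757, 'cy': 236.2391, 'T_tool_cam': [[-0.0008, -0.958, -0.2868, 0.0786], [1.0, -0.0009, 0.0004, -0.0006], [-0.0006, -0.2868, 0.958, 0.021], [0.0, 0.0, 0.0, 1.0]]}
scene base [([0.665, 0.098, 0.028], 0.61)]
scene socket [([0.404, 0.337, 0.044], 0.81)]
scene long_slab [([0.461, -0.107, 0.03], 0.75)]
scene short_slab [([0.623, 0.333, 0.031], 0.97), ([0.446, 0.123, 0.055], 0.64)]
scene headstone [([0.447, 0.121, 0.057], 0.83)]
scene vase [([0.415, -0.311, 0.068], 0.66)]
scene tin [([0.663, -0.117, 0.041], 0.88)]
scene tape [([0.592, -0.305, 0.024], 0.69)]
top base [([0.652, 0.107, 0.032], 0.88)]
top socket [([0.388, 0.34, 0.047], 0.92)]
top long_slab [([0.453, -0.106, 0.033], 0.94)]
top short_slab [([0.613, 0.333, 0.025], 0.79)]
top headstone [([0.429, 0.121, 0.09], 0.92), ([0.612, 0.334, 0.028], 0.66)]
top vase [([0.404, -0.328, 0.068], 0.77)]
top tin [([0.651, -0.117, 0.043], 0.94)]
top tape [([0.582, -0.312, 0.026], 0.78)]
0.95
```

View pics/top0.png

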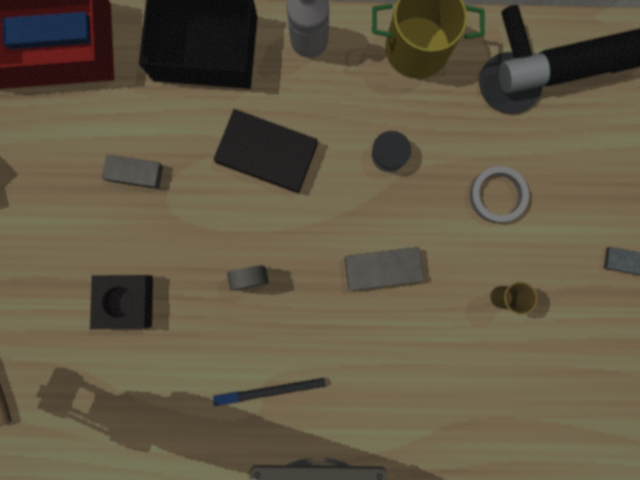

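View pics/scene0.png

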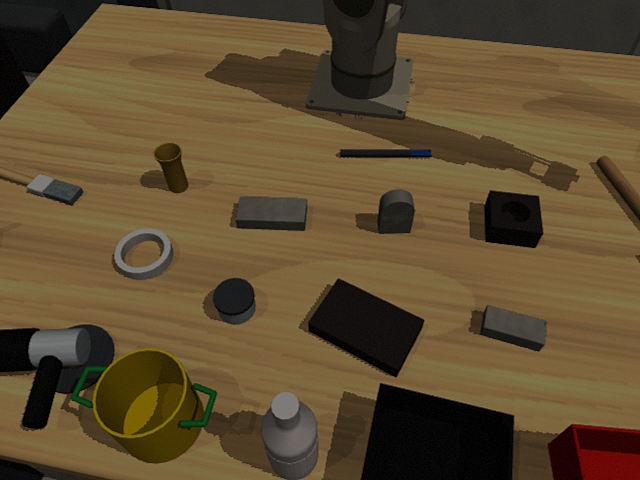

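The top view shows the base near (267,150), long slab (386,269), short slab (132,171), headstone (248,278), socket (121,302), vase (515,297), tin (391,151) and tape (500,195). The scene view shows all of them unobstructed. Next I fit model silhouettes to the masks from both views, leaving height free.

```bash
cat >> h.py <<'E'
from scipy.optimize import minimize
def box(a,b,h): return np.array([[x,y,z] for x in(-a/2,a/2) for y in(-b/2,b/2) for z in(0,h)])
def ring(rr,z): t=np.linspace(0,2*np.pi,60); return np.c_[rr*np.cos(t),rr*np.sin(t),0*t+z]
t_=np.linspace(0,np.pi,30)
M=dict(base=[box(.1,.16,.03)],socket=[box(.09,.09,.045)],long_slab=[box(.06,.13,.028)],short_slab=[box(.044,.095,.028)],
 headstone=[np.vstack([box(.03,.06,.06)]+[np.c_[0*t_+s,.03*np.cos(t_),.06+.03*np.sin(t_)] for s in(-.015,.015)])],
 vase=[np.vstack([ring(.02,0),ring(.02,.07)]),np.vstack([ring(.02,.07),ring(.027,.095)])],tin=[np.vstack([ring(.034,0),ring(.034,.044)])],tape=[np.vstack([ring(.05,0),ring(.05,.024)])])
S=4
def proj(c,P,K={}):
    if c not in K: K[c]=vision.calibration(c)
    k=K[c]
    A=np.array([[k['fx'],0,k['cx']],[0,k['fy'],k['cy']],[0,0,1]])
    return cv2.projectPoints(np.asarray(P,float),np.array(k['rvec'],float),np.array(k['tvec'],float),A,None)[0][:,0]
def sil(c,n,p,roi):
    x0,y0,w,h=roi; m=np.zeros((h*S,w*S),np.uint8)
    for part in M[n]:
        P=R.from_euler('z',p[2]).apply(part)+[p[0],p[1],p[3]]
        q=(proj(c,P)-[x0,y0]+.5)*S-.5
        cv2.fillConvexPoly(m,cv2.convexHull(np.round(q*16).astype(np.int32)),255,shift=4)
    return m
def fit(n,masks,p0,fix=None):
    rois={}
    for c,m in masks.items():
        x,y,w,h=cv2.boundingRect(m.astype(np.uint8)); rr=(x-15,y-15,w+30,h+30)
        x0,y0=max(rr[0],0),max(rr[1],0); w,h=min(rr[2],640-x0),min(rr[3],480-y0)
        rois[c]=((x0,y0,w,h),m[y0:y0+h,x0:x0+w].astype(np.float32))
    def f(p):
        e=0
        for c,(ro,mm) in rois.items():
            s=cv2.resize(sil(c,n,p if fix is None else [*p[:3],fix],ro),(ro[2],ro[3]),interpolation=cv2.INTER_AREA)/255.
            e+=np.abs(s-mm).sum()/mm.sum()
        return e
    best=None
    for yaw in ([p0[2]] if n in('vase','tin','tape') else p0[2]+np.arange(-1.5,1.5,.3)):
        q=np.array([p0[0],p0[1],yaw,p0[3]])
        o=minimize(f,q,method='Nelder-Mead',options=dict(initial_simplex=np.vstack([q]+[q+d for d in np.diag([.01,.01,.15,.008])]),xatol=1e-5,fatol=1e-5,maxiter=200))
        if best is None or o.fun<best.fun: best=o
    return best
E
cat > meas.py <<'E'
from h import *
import sys
pts=dict(base=(.655,.103),socket=(.395,.338),long_slab=(.456,-.106),short_slab=(.617,.333),headstone=(.435,.121),vase=(.407,-.32),tin=(.655,-.117),tape=(.586,-.308))
for c in('top','scene'): vision.camera(c)
for n in pts:
    ms={}
    for c in('top','scene'):
        best=None
        for d in spotter.regions_of(c,n):
            m=d['pixels']; v,u=np.nonzero(m); e=np.hypot(*(proj(c,[[*pts[n],.03]])[0]-[u.mean(),v.mean()]))
            if e<30 and best is None: best=m
        if best is not None: ms[c]=best
    for sel in ([*ms],)+tuple([c] for c in ms):
        o=fit(n,{c:ms[c] for c in sel},[*pts[n],0,0],None if len(sel)>1 else 0.)
        print(n,sel,(o.x*[1000,1000,57.2958,1000]).round(1),round(o.fun,3))
print(status.read_state()['time'])
E
time python3 meas.py
```

```text
base ['top', 'scene'] [655.3 100.2 -19.5  -2.5] 0.057
base ['top'] [655.3 100.2 -19.5  -4.3] 0.039
base ['scene'] [656.4 100.2 -19.7  29.1] 0.024
socket ['top', 'scene'] [387.1 338.3 -88.2  -0.9] 0.09
socket ['top'] [387.  338.9   0.9   8.2] 0.033
socket ['scene'] [389.2 336.8 -87.3  18.9] 0.042
long_slab ['top'] [ 449.9 -109.3    7.7    5.2] 0.037
long_slab ['top'] [ 449.9 -109.3    7.7    5.2] 0.037
short_slab ['top', 'scene'] [614.7 335.3  -7.6  -2.2] 0.093
short_slab ['top'] [614.3 335.1  -7.6 -14.1] 0.037
short_slab ['scene'] [615.5 334.2  -8.7 -11.7] 0.056
headstone ['top', 'scene'] [430.1 123.   12.7  -1.7] 0.079
headstone ['top'] [430.1 123.2  12.6   7.2] 0.045
headstone ['scene'] [432.  122.4  13.7  37.8] 0.025
vase ['top', 'scene'] [ 404.4 -320.7    4.8   -3.7] 0.099
vase ['top'] [ 404.5 -319.1    7.7    2.9] 0.039
vase ['scene'] [ 407.5 -319.3   -1.3    3.5] 0.058
tin ['top', 'scene'] [ 657.2 -119.8    5.4   -4.1] 0.209
tin ['top'] [ 657.8 -120.1   -4.1    5. ] 0.073
tin ['scene'] [ 654.3 -120.5    4.3    5. ] 0.138
tape ['top', 'scene'] [ 585.  -315.     9.    -3.6] 1.601
tape ['top'] [ 584.7 -314.     8.4    7.8] 1.087
tape ['scene'] [ 5.867e+02 -3.137e+02 -5.000e-01  8.800e+00] 0.533
1.85
real	0m18.678s
user	0m14.142s
sys	0m0.124s
```

Both-view fits put every underside within about 4 mm of z = 0, and the sizes and reach agree. Next I write the move planner and look from the wrist on the way.

```bash
cat > plan.py <<'E'
from h import *
def pose(g,h):
    a=np.radians(h); Rm=np.array([[-np.sin(a),np.cos(a),0],[np.cos(a),np.sin(a),0],[0,0,-1]]).astype(float)
    return np.array(g)/1000+[0,0,r.grasp_offset],R.from_matrix(Rm)
def plan(wps,p=None,q=None):
    """wps: (grasp point mm, heading deg of tool y, mm per row). Prints calls."""
    if p is None:
        s=status.read_state(); p,q=np.array(s['ee_pos']),R.from_quat(s['eef_rot'])
    for g,h,v in wps:
        P,Q=pose(g,h)
        while True:
            d=q.inv().apply(P-p)/.15; w=(q.inv()*Q).as_rotvec()/np.radians(30)
            rem=max(np.linalg.norm(d)*150/v,np.linalg.norm(w)*30/8); n=int(np.ceil(rem-1e-3))
            k=min(n,5)
            while k>1 and max(abs(d).max(),abs(w).max())*k/n>1: k-=1
            rows=[[float(x) for x in np.r_[d,w]*i/n] for i in range(1,k+1)]
            rows=[[round(x,3)+0. for x in ro] for ro in rows]
            print(str(rows).replace('.0,',',').replace('.0]',']'))
            L=np.array(rows[-1]); p=p+q.apply(L[:3]*.15); q=q*R.from_rotvec(L[3:]*np.radians(30))
            if k==n: break
        print('-- at',(p*1000).round(1))
E
python3 - <<'E'
from plan import *
plan([((540,30,230),8,49)])
E
```

```text
[[-0.25, -0.201, 0.006, 0, 0, 0.153], [-0.5, -0.402, 0.012, 0, 0, 0.306], [-0.751, -0.602, 0.017, 0, 0, 0.459]]
[[-0.291, -0.136, 0.006, 0, 0, 0.153], [-0.582, -0.271, 0.012, 0, 0, 0.306], [-0.872, -0.407, 0.017, 0, 0, 0.458]]
[[-0.315, -0.063, 0.006, 0, 0, 0.153], [-0.629, -0.125, 0.012, 0, 0, 0.306], [-0.944, -0.188, 0.018, 0, 0, 0.459]]
[[-0.32, 0.014, 0.006, 0, 0, 0.153], [-0.641, 0.029, 0.011, 0, 0, 0.305], [-0.961, 0.043, 0.017, 0, 0, 0.458]]
[[-0.308, 0.09, 0.006, 0, 0, 0.153]]
-- at [540.   30.1 393.5]
```

Request:
play_rows(
  series=[
    [-0.25,-0.201,0.006,0,0,0.153],
    [-0.5,-0.402,0.012,0,0,0.306],
    [-0.751,-0.602,0.017,0,0,0.459],
  ],
  fingers=1,
)

```text
time: 2.15
ee_pos: [0.3084, 0.45, 0.4021]
eef_rot: [0.312, 0.95, 0.0, -0.0]
ft_force: [1.5, 0.0, -0.6]
width: 0.0871
grip_force: 0.0
```

Request:
play_rows(
  series=[
    [-0.291,-0.136,0.006,0,0,0.153],
    [-0.582,-0.271,0.012,0,0,0.306],
    [-0.872,-0.407,0.017,0,0,0.458],
  ],
)

```text
time: 2.45
ee_pos: [0.378, 0.3231, 0.3999]
eef_rot: [0.423, 0.906, 0.0, -0.0]
ft_force: [1.2, 0.3, 0.3]
width: 0.0872
grip_force: 0.0
```

Request:
play_rows(
  series=[
    [-0.315,-0.063,0.006,0,0,0.153],
    [-0.629,-0.125,0.012,0,0,0.306],
    [-0.944,-0.188,0.018,0,0,0.459],
  ],
)

```text
time: 2.75
ee_pos: [0.4476, 0.1966, 0.3973]
eef_rot: [0.529, 0.849, 0.001, 0.0]
ft_force: [1.6, 1.2, 0.6]
width: 0.0874
grip_force: 0.0
```

Request:
play_rows(
  series=[
    [-0.32,0.014,0.006,0,0,0.153],
    [-0.641,0.029,0.011,0,0,0.305],
    [-0.961,0.043,0.017,0,0,0.458],
  ],
)

```text
time: 3.05
ee_pos: [0.5173, 0.0703, 0.3948]
eef_rot: [0.627, 0.779, 0.001, 0.0]
ft_force: [1.7, 0.5, -0.3]
width: 0.0868
grip_force: 0.0
```

Request:
play_rows(
  series=[
    [-0.308,0.09,0.006,0,0,0.153],
    [-0.308,0.09,0.006,0,0,0.153],
    [-0.308,0.09,0.006,0,0,0.153],
  ],
)

```text
time: 3.35
ee_pos: [0.5402, 0.0291, 0.3934]
eef_rot: [0.657, 0.754, -0.0, -0.0]
ft_force: [-0.8, 0.7, -1.3]
width: 0.0872
grip_force: 0.0
```

```bash
cat >> h.py <<'E'
_proj=proj; W={}
def wpic(fn=None):
    s=status.read_state(); T=np.eye(4); T[:3,:3]=R.from_quat(s['eef_rot']).as_matrix(); T[:3,3]=s['ee_pos']
    im=vision.camera('wrist'); k=vision.calibration('wrist'); W.update(k=k,inv=np.linalg.inv(T@np.array(k['T_tool_cam'])))
    if fn: cv2.imwrite(fn,im)
    return im
def proj(c,P):
    if c!='wrist': return _proj(c,P)
    P=np.asarray(P,float); k=W['k']; X=P@W['inv'][:3,:3].T+W['inv'][:3,3]
    rr=np.hypot(X[:,0],X[:,1])+1e-12; th=np.arctan2(rr,X[:,2])
    return np.c_[k['cx']+k['fx']*th*X[:,0]/rr,k['cy']+k['fy']*th*X[:,1]/rr]
def wmeas(names,z=0.,tol=40):
    out={}
    for n,(x,y,yaw) in names.items():
        for d in spotter.regions_of('wrist',n):
            m=d['pixels']; v,u=np.nonzero(m); e=np.hypot(*(proj('wrist',[[x,y,z+.02]])[0]-[u.mean(),v.mean()]))
            if e<tol:
                o=fit(n,{'wrist':m},[x,y,yaw,0],z); print(n,'wrist',(o.x[:3]*[1000,1000,57.2958]).round(1),round(o.fun,3),'edge' if (u.min()<2 or v.min()<2 or u.max()>637 or v.max()>477) else ''); out[n]=o.x; break
        else: print(n,'none')
    return out
E
python3 - <<'E'
from h import *
wpic('pics/w1.png')
wmeas(dict(base=(.655,.1,-.34),long_slab=(.45,-.109,.134),headstone=(.43,.123,.22),tin=(.657,-.119,0),short_slab=(.615,.335,-.13),socket=(.388,.338,0)))
E
```

```text
base wrist [656.3 101.4 -19.4] 0.018 
long_slab wrist [ 542.7   10.3 -167.7] 1.0 
headstone wrist [431.2 124.   12.8] 0.023 
tin wrist [ 657.4 -120.5    9.2] 1.558 
short_slab none
socket none
```

View pics/w1.png

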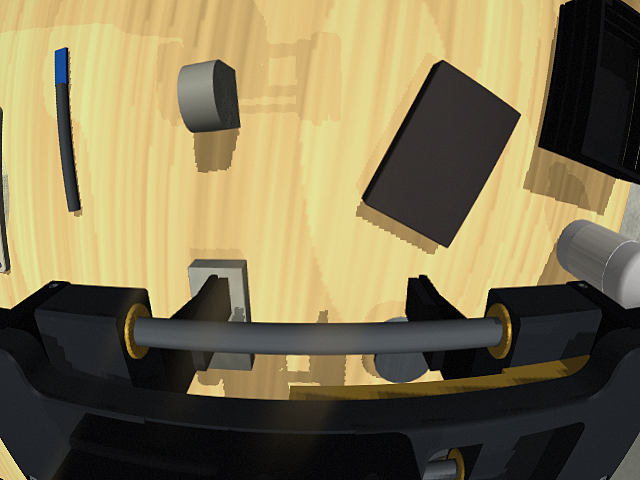

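The wrist view shows the base near (440,150) and the headstone near (208,97), with the long slab at (220,310) partly hidden by the fingers. The wrist fits agree with the top camera apart from a steady offset of about +1 mm in x and y, which I adopt. Next I grasp the long slab.

```bash
python3 - <<'E'
from plan import *
plan([((451,-108.3,110),7.7,48),((451,-108.3,22),7.7,30)])
E
```

```text
[[-0.167, -0.143, 0.16, 0, 0, 0.003], [-0.334, -0.287, 0.32, 0, 0, 0.005], [-0.502, -0.43, 0.48, 0, 0, 0.008], [-0.669, -0.574, 0.64, 0, -0.001, 0.011], [-0.836, -0.717, 0.8, 0, -0.001, 0.013]]
-- at [ 451.  -108.3  273.5]
[[0, 0, 0.196, 0, 0, 0], [0, 0, 0.391, 0, 0, 0], [0, 0, 0.587, 0, 0, 0]]
-- at [ 451.  -108.3  185.5]
```

Request:
play_rows(
  series=[
    [-0.167,-0.143,0.16,0,0,0.003],
    [-0.334,-0.287,0.32,0,0,0.005],
    [-0.502,-0.43,0.48,0,0,0.008],
    [-0.669,-0.574,0.64,0,-0.001,0.011],
    [-0.836,-0.717,0.8,0,-0.001,0.013],
  ],
)

```text
time: 4.2
ee_pos: [0.4501, -0.1096, 0.2728]
eef_rot: [0.658, 0.753, 0.0, 0.0]
ft_force: [-0.1, 0.2, -0.2]
width: 0.087
grip_force: 0.0
```

Request:
play_rows(
  series=[
    [0,0,0.196,0,0,0],
    [0,0,0.391,0,0,0],
    [0,0,0.587,0,0,0],
    [0,0,0.587,0,0,0],
  ],
)

```text
time: 4.6
ee_pos: [0.4514, -0.1088, 0.1843]
eef_rot: [0.658, 0.753, -0.0, 0.0]
ft_force: [0.5, 0.4, 0.8]
width: 0.0869
grip_force: 0.0
```

Request:
play_rows(
  series=[
    [0,0,0,0,0,0],
    [0,0,0,0,0,0],
    [0,0,0,0,0,0],
    [0,0,0,0,0,0],
    [0,0,0,0,0,0],
  ],
  fingers=-1,
  squeeze=40,
)

```text
time: 5.1
ee_pos: [0.451, -0.109, 0.1857]
eef_rot: [0.659, 0.753, 0.0, 0.0]
ft_force: [-0.1, 0.3, 3.2]
width: 0.0597
grip_force: 40.0
```

```bash
python3 - <<'E'
from plan import *
plan([((451,-108.3,110),7.7,30),((656.3,101.4,110),-19.4,33),((656.3,101.4,60),-19.4,25),((656.3,101.4,52.3),-19.4,4)],*pose((451,-108.3,22),7.7))
E
```

```text
[[0, 0, -0.196, 0, 0, 0], [0, 0, -0.391, 0, 0, 0], [0, 0, -0.587, 0, 0, 0]]
-- at [ 451.  -108.3  273.5]
[[0.134, 0.172, 0, 0, 0, 0.1], [0.267, 0.343, 0, 0, 0, 0.201], [0.401, 0.515, 0, 0, 0, 0.301], [0.534, 0.686, 0, 0, 0, 0.401], [0.668, 0.858, 0, 0, 0, 0.502]]
[[0.173, 0.131, 0, 0, 0, 0.1], [0.347, 0.262, 0, 0, 0, 0.201], [0.52, 0.393, 0, 0, 0, 0.301], [0.694, 0.523, 0, 0, 0, 0.401]]
-- at [656.3 101.4 273.5]
[[0, 0, 0.111, 0, 0, 0], [0, 0, 0.222, 0, 0, 0], [0, 0, 0.334, 0, 0, 0]]
-- at [656.3 101.4 223.4]
[[0, 0, 0.025, 0, 0, 0], [0, 0, 0.051, 0, 0, 0]]
-- at [656.3 101.4 215.8]
```

Request:
play_rows(
  series=[
    [0,0,-0.196,0,0,0],
    [0,0,-0.391,0,0,0],
    [0,0,-0.587,0,0,0],
  ],
)

```text
time: 5.4
ee_pos: [0.4502, -0.109, 0.2737]
eef_rot: [0.659, 0.752, -0.001, -0.001]
ft_force: [0.9, 1.1, -6.8]
width: 0.0597
grip_force: 40.0
```

Request:
play_rows(
  series=[
    [0.134,0.172,0,0,0,0.1],
    [0.267,0.343,0,0,0,0.201],
    [0.401,0.515,0,0,0,0.301],
    [0.534,0.686,0,0,0,0.401],
    [0.668,0.858,0,0,0,0.502],
  ],
)

```text
time: 5.9
ee_pos: [0.5654, 0.0084, 0.2724]
eef_rot: [0.752, 0.659, -0.001, -0.0]
ft_force: [0.7, -1.3, -6.4]
width: 0.0595
grip_force: 40.0
```

Request:
play_rows(
  series=[
    [0.173,0.131,0,0,0,0.1],
    [0.347,0.262,0,0,0,0.201],
    [0.52,0.393,0,0,0,0.301],
    [0.694,0.523,0,0,0,0.401],
    [0.694,0.523,0,0,0,0.401],
  ],
)

```text
time: 6.4
ee_pos: [0.6576, 0.1056, 0.2715]
eef_rot: [0.815, 0.579, -0.0, -0.001]
ft_force: [0.0, 1.5, -7.3]
width: 0.0597
grip_force: 40.0
```

Request:
play_rows(
  series=[
    [0,0,0.111,0,0,0],
    [0,0,0.222,0,0,0],
    [0,0,0.334,0,0,0],
    [0,0,0.334,0,0,0],
  ],
)

```text
time: 6.8
ee_pos: [0.6548, 0.0996, 0.2192]
eef_rot: [0.817, 0.577, -0.003, -0.001]
ft_force: [-1.1, 0.5, -6.5]
width: 0.0596
grip_force: 40.0
```

```bash
python3 - <<'E'
from h import *
for i in range(4):
    s=status.read_state(); print(s['time'],s['ee_pos'].round(4) if hasattr(s['ee_pos'],'round') else s['ee_pos'],s['ft_force'],R.from_quat(s['eef_rot']).as_matrix()[:,2]); im=wpic()
cv2.imwrite('pics/w2.png',im)
E
```

```text
6.8 [0.6548 0.0996 0.2192] [-1.09506982  0.46830397 -6.46568956] [-0.00610138 -0.00193491 -0.99997951]
6.85 [0.6555 0.0997 0.2211] [ 0.55364292 -0.15697442 -5.79015745] [-0.00366974 -0.00138346 -0.99999231]
6.9 [0.6562 0.0998 0.2226] [ 1.13774974  0.12111145 -6.03143531] [-1.25571316e-03 -8.44307063e-04 -9.99998855e-01]
6.95 [0.6566 0.1    0.2236] [ 0.63685474  0.23577706 -6.82040119] [ 4.10302217e-04 -4.02342484e-04 -9.99999835e-01]
```

View pics/w2.png

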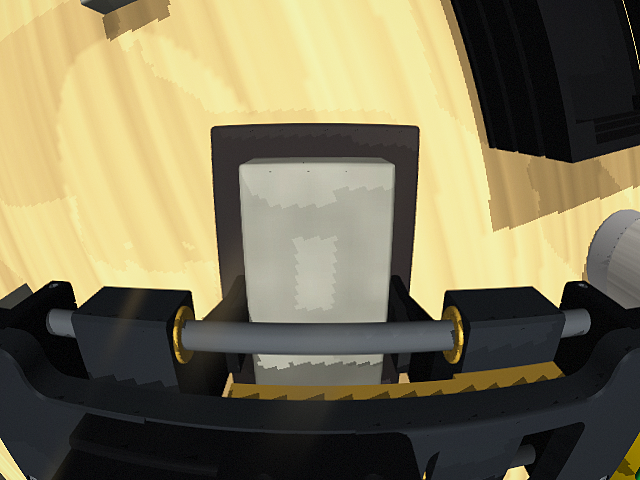

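The picture shows the slab (top edge at row 160, columns 240–395) lined up over the base (columns 212–420). The arm was still settling, so I descend slowly with settling rows.

Request:
play_rows(
  series=[
    [0,0,0,0,0,0],
    [0,0,0,0,0,0],
    [0,0,0.02,0,0,0],
    [0,0,0.035,0,0,0],
    [0,0,0.045,0,0,0],
  ],
)

```text
time: 7.5
ee_pos: [0.6564, 0.1004, 0.2162]
eef_rot: [0.817, 0.577, -0.0, 0.0]
ft_force: [-0.9, -0.5, -6.9]
width: 0.0596
grip_force: 40.0
```

Request:
play_rows(
  series=[
    [0,0,0.003,0,0,0],
    [0,0,0.006,0,0,0],
    [0,0,0.006,0,0,0],
    [0,0,0.006,0,0,0],
    [0,0,0.006,0,0,0],
  ],
)

```text
time: 8.0
ee_pos: [0.6566, 0.1003, 0.2158]
eef_rot: [0.817, 0.577, -0.0, 0.0]
ft_force: [-2.5, 0.5, -1.5]
width: 0.0599
grip_force: 40.0
```

Request:
play_rows(
  series=[
    [0,0,0.002,0,0,0],
    [0,0,0.002,0,0,0],
    [0,0,0.002,0,0,0],
    [0,0,0.002,0,0,0],
    [0,0,0.002,0,0,0],
  ],
  fingers=1,
)

```text
time: 8.5
ee_pos: [0.6567, 0.1003, 0.2155]
eef_rot: [0.817, 0.577, 0.0, 0.0]
ft_force: [0.3, -0.5, -0.1]
width: 0.0855
grip_force: 0.0
```

Request:
play_rows(
  series=[
    [0,0,-0.1,0,0,0],
    [0,0,-0.25,0,0,0],
    [0,0,-0.45,0,0,0],
    [0,0,-0.7,0,0,0],
    [0,0,-1,0,0,0],
  ],
)

```text
time: 9.0
ee_pos: [0.656, 0.1002, 0.367]
eef_rot: [0.817, 0.577, -0.001, 0.0]
ft_force: [-0.2, 0.1, -0.6]
width: 0.0871
grip_force: 0.0
```

Request:
play_rows(
  series=[
    [-0.2,-0.2,0,0,0,0],
    [-0.4,-0.4,0,0,0,0],
    [-0.6,-0.6,0,0,0,0],
    [-0.6,-0.6,0,0,0,0],
    [-0.6,-0.6,0,0,0,0],
  ],
)

```text
time: 9.5
ee_pos: [0.5413, 0.0451, 0.3669]
eef_rot: [0.817, 0.577, 0.001, -0.0]
ft_force: [-0.3, 1.0, 0.0]
width: 0.0867
grip_force: 0.0
```

```bash
cat > chk.py <<'E'
from h import *
wpic('pics/w3.png')
b=wmeas(dict(base=(.6563,.1014,-.34)))
wmeas(dict(long_slab=(.6563,.1014,-.34)),z=.03)
wmeas(dict(headstone=(.431,.124,.22),short_slab=(.6155,.336,-.13)))
vision.camera('top')
d=spotter.regions_of('top','long_slab')
if d: o=fit('long_slab',{'top':d[0]['pixels']},[.656,.101,-.34,0],.03); print('top',o.x,o.fun)
print(status.read_state()['time'],status.read_state()['ee_pos'])
E
python3 chk.py
```

```text
base none
long_slab wrist [657.5 100.7 -19.4] 0.03 
headstone wrist [431.4 124.6  13.1] 0.025 
short_slab none
9.85 [0.54216655 0.045861   0.36521668]
```

View pics/w3.png

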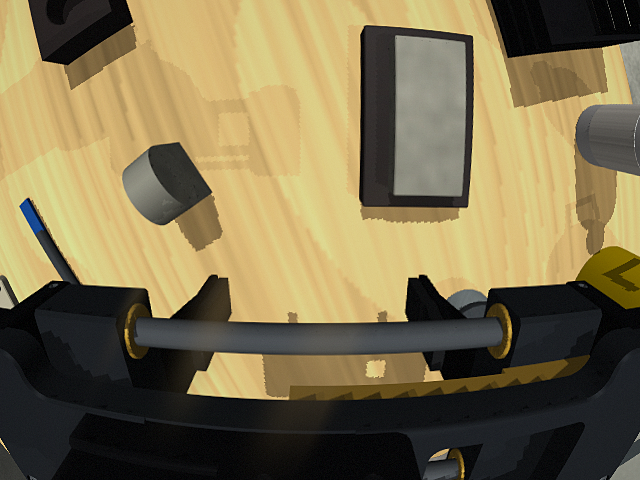

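The slab, near (430,115) in the picture, lies on the base within about 1.3 mm and well aligned. Next is the short slab, with a wrist check on the way.

```bash
python3 - <<'E'
from plan import *
plan([((560,250,205),-7.6,48)],)
E
```

```text
[[0.265, -0.068, -0.005, 0, 0, -0.079], [0.529, -0.137, -0.009, 0, 0.001, -0.158], [0.794, -0.205, -0.014, 0, 0.001, -0.237]]
[[0.271, -0.035, -0.005, 0, 0.001, -0.079], [0.542, -0.07, -0.009, 0, 0.001, -0.158]]
-- at [560.  250.1 368.5]
```

Request:
play_rows(
  series=[
    [0.265,-0.068,-0.005,0,0,-0.079],
    [0.529,-0.137,-0.009,0,0,-0.158],
    [0.794,-0.205,-0.014,0,0,-0.237],
  ],
)

```text
time: 10.15
ee_pos: [0.5527, 0.1696, 0.3674]
eef_rot: [0.779, 0.627, -0.0, 0.0]
ft_force: [0.8, 0.7, 1.3]
width: 0.0869
grip_force: 0.0
```

Request:
play_rows(
  series=[
    [0.271,-0.035,-0.005,0,0,-0.079],
    [0.542,-0.07,-0.009,0,0,-0.158],
    [0.542,-0.07,-0.009,0,0,-0.158],
    [0.542,-0.07,-0.009,0,0,-0.158],
    [0.542,-0.07,-0.009,0,0,-0.158],
  ],
)

```text
time: 10.65
ee_pos: [0.56, 0.2485, 0.3685]
eef_rot: [0.753, 0.658, -0.0, 0.001]
ft_force: [-0.1, -1.3, 1.2]
width: 0.087
grip_force: 0.0
```

```bash
python3 - <<'E'
from plan import *
wpic('pics/w4.png')
print(status.read_state()['ee_pos'])
wmeas(dict(short_slab=(.6155,.336,-.13),socket=(.388,.339,0)))
plan([((615.4,336.2,110),-7.8,48),((615.4,336.2,22),-7.8,30)])
E
```

```text
[0.55997462 0.24825541 0.3687071 ]
short_slab wrist [614.7 336.1  -7.2] 0.036 
socket wrist [387.4 339.4  91.5] 0.017 
[[0.21, 0.096, 0.212, 0, 0, 0.001], [0.42, 0.192, 0.424, 0, 0.001, 0.001], [0.63, 0.288, 0.636, 0.001, 0.001, 0.002]]
-- at [615.4 336.2 273.4]
[[0, 0, 0.195, 0, 0, 0], [0, 0, 0.391, 0, 0, 0], [0, 0, 0.586, 0, 0, 0]]
-- at [615.4 336.2 185.5]
```

Request:
play_rows(
  series=[
    [0.21,0.096,0.212,0,0,0],
    [0.42,0.192,0.424,0,0,0],
    [0.63,0.288,0.636,0,0,0],
    [0.63,0.288,0.636,0,0,0],
    [0.63,0.288,0.636,0,0,0],
  ],
)

```text
time: 11.3
ee_pos: [0.615, 0.3372, 0.2719]
eef_rot: [0.753, 0.658, -0.001, 0.0]
ft_force: [-0.1, 0.2, 0.3]
width: 0.0871
grip_force: 0.0
```

Request:
play_rows(
  series=[
    [0,0,0.195,0,0,0],
    [0,0,0.391,0,0,0],
    [0,0,0.586,0,0,0],
    [0,0,0.586,0,0,0],
    [0,0,0.586,0,0,0],
  ],
)

```text
time: 11.8
ee_pos: [0.6156, 0.3365, 0.1876]
eef_rot: [0.753, 0.658, 0.001, 0.001]
ft_force: [0.7, 0.6, 0.4]
width: 0.087
grip_force: 0.0
```

Request:
play_rows(
  series=[
    [0,0,0,0,0,0],
    [0,0,0,0,0,0],
    [0,0,0,0,0,0],
    [0,0,0,0,0,0],
    [0,0,0,0,0,0],
  ],
  fingers=-1,
  squeeze=40,
)

```text
time: 12.3
ee_pos: [0.6149, 0.3376, 0.1855]
eef_rot: [0.753, 0.659, -0.0, 0.0]
ft_force: [-0.0, 0.0, 0.3]
width: 0.0548
grip_force: 0.0
```

Request:
play_rows(
  series=[
    [0,0,0,0,0,0],
    [0,0,0,0,0,0],
  ],
)

```text
time: 12.5
ee_pos: [0.6149, 0.3376, 0.1854]
eef_rot: [0.753, 0.659, -0.0, 0.0]
ft_force: [0.4, -1.2, -0.2]
width: 0.0438
grip_force: 40.0
```

```bash
python3 - <<'E'
from plan import *
print(status.read_state()['ee_pos'])
plan([((615.4,336.2,125),-7.8,30),((657.3,100.9,125),-19.4,33),((657.3,100.9,85),-19.4,20)],)
E
```

```text
[0.61493098 0.33761041 0.18536098]
[[-0.002, 0.001, -0.172, 0, 0, 0.001], [-0.005, 0.002, -0.344, 0, 0, 0.003], [-0.007, 0.003, -0.516, 0, 0.001, 0.004], [-0.009, 0.004, -0.688, 0, 0.001, 0.006]]
-- at [615.3 336.2 288.6]
[[-0.19, 0.061, 0, 0, 0, 0.048], [-0.379, 0.123, 0, 0, 0, 0.097], [-0.569, 0.184, 0, 0, 0, 0.145], [-0.758, 0.245, 0, 0, 0, 0.193], [-0.948, 0.306, 0, 0, 0, 0.242]]
[[-0.18, 0.085, 0, 0, 0, 0.048], [-0.36, 0.17, 0, 0, 0, 0.096], [-0.541, 0.255, 0, 0, 0, 0.144]]
-- at [657.3 100.8 288.6]
[[0, 0, 0.089, 0, 0, 0], [0, 0, 0.178, 0, 0, 0], [0, 0, 0.267, 0, 0, 0]]
-- at [657.3 100.8 248.5]
```

Request:
play_rows(
  series=[
    [0,0,-0.172,0,0,0],
    [0,0,-0.344,0,0,0],
    [0,0,-0.516,0,0,0],
    [-0.009,0.004,-0.688,0,0,0.006],
  ],
)

```text
time: 12.9
ee_pos: [0.6149, 0.3363, 0.2889]
eef_rot: [0.754, 0.657, -0.001, 0.0]
ft_force: [0.9, 0.3, -4.1]
width: 0.044
grip_force: 40.0
```

Request:
play_rows(
  series=[
    [-0.19,0.061,0,0,0,0.048],
    [-0.379,0.123,0,0,0,0.097],
    [-0.569,0.184,0,0,0,0.145],
    [-0.758,0.245,0,0,0,0.193],
    [-0.948,0.306,0,0,0,0.242],
  ],
)

```text
time: 13.4
ee_pos: [0.6415, 0.1854, 0.2875]
eef_rot: [0.795, 0.607, -0.001, 0.0]
ft_force: [2.0, 0.3, -3.0]
width: 0.044
grip_force: 40.0
```

Request:
play_rows(
  series=[
    [-0.18,0.085,0,0,0,0.048],
    [-0.36,0.17,0,0,0,0.096],
    [-0.541,0.255,0,0,0,0.144],
    [-0.541,0.255,0,0,0,0.144],
    [-0.541,0.255,0,0,0,0.144],
  ],
)

```text
time: 13.9
ee_pos: [0.6572, 0.0978, 0.2878]
eef_rot: [0.817, 0.576, -0.001, 0.0]
ft_force: [-0.1, 0.9, -3.6]
width: 0.0433
grip_force: 40.0
```

Request:
play_rows(
  series=[
    [0,0,0.089,0,0,0],
    [0,0,0.178,0,0,0],
    [0,0,0.267,0,0,0],
    [0,0,0.267,0,0,0],
    [0,0,0.267,0,0,0],
  ],
)

```text
time: 14.4
ee_pos: [0.6572, 0.101, 0.2479]
eef_rot: [0.816, 0.578, -0.001, 0.0]
ft_force: [1.1, -0.2, -2.3]
width: 0.0435
grip_force: 40.0
```

Request:
play_rows(
  series=[
    [0,0,0,0,0,0],
    [0,0,0,0,0,0],
    [0,0,0,0,0,0],
    [0,0,0,0,0,0],
  ],
)

```text
time: 14.8
ee_pos: [0.6574, 0.1008, 0.249]
eef_rot: [0.816, 0.578, 0.0, 0.0]
ft_force: [-0.7, 0.0, -3.5]
width: 0.0437
grip_force: 40.0
```

```bash
python3 - <<'E'
from plan import *
s=status.read_state(); print(s['ee_pos'],s['ft_force'],s['width'])
plan([((657.3,101.9,81.3),-19.4,2.5)],)
E
```

```text
[0.65739811 0.10077217 0.24897365] [-0.6799185   0.03401679 -3.5040633 ] 0.04367955473392766
[[0.003, -0.002, 0.014, 0.001, 0, 0], [0.007, -0.003, 0.028, 0.001, 0, 0]]
-- at [657.3 101.9 244.8]
```

Request:
play_rows(
  series=[
    [0.003,-0.001,0.014,0,0,0],
    [0.007,-0.003,0.028,0,0,0],
    [0.007,-0.003,0.031,0,0,0],
    [0.007,-0.003,0.034,0,0,0],
    [0.007,-0.003,0.034,0,0,0],
  ],
)

```text
time: 15.3
ee_pos: [0.6572, 0.1019, 0.2435]
eef_rot: [0.816, 0.578, -0.0, 0.0]
ft_force: [-0.5, -0.4, -3.2]
width: 0.0435
grip_force: 40.0
```

Request:
play_rows(
  series=[
    [0,0,0.002,0,0,0],
    [0,0,0.004,0,0,0],
    [0,0,0.004,0,0,0],
    [0,0,0.004,0,0,0],
  ],
)

```text
time: 15.7
ee_pos: [0.6573, 0.1019, 0.2433]
eef_rot: [0.816, 0.578, 0.0, 0.0]
ft_force: [-2.7, -0.4, 3.1]
width: 0.0436
grip_force: 40.0
```

Contact felt: the force went from -3.2 to +3.1 N. I release, retreat and check.

Request:
play_rows(
  series=[
    [0,0,0,0,0,0],
    [0,0,0,0,0,0],
    [0,0,0,0,0,0],
    [0,0,0,0,0,0],
    [0,0,0,0,0,0],
  ],
  fingers=1,
)

```text
time: 16.2
ee_pos: [0.6573, 0.1019, 0.2429]
eef_rot: [0.816, 0.578, -0.0, 0.0]
ft_force: [-0.0, -1.0, 0.7]
width: 0.0757
grip_force: 0.0
```

Request:
play_rows(
  series=[
    [0,0,-0.1,0,0,0],
    [0,0,-0.25,0,0,0],
    [0,0,-0.45,0,0,0],
    [0,0,-0.7,0,0,0],
    [0,0,-0.85,0,0,0],
  ],
)

```text
time: 16.7
ee_pos: [0.6575, 0.1016, 0.3748]
eef_rot: [0.816, 0.578, 0.002, 0.001]
ft_force: [0.3, 0.6, -0.2]
width: 0.087
grip_force: 0.0
```

Request:
play_rows(
  series=[
    [-0.2,-0.25,0,0,0,-0.1],
    [-0.4,-0.5,0,0,0,-0.3],
    [-0.6,-0.7,0,0,0,-0.5],
    [-0.6,-0.9,0,0,0,-0.7],
    [-0.6,-0.9,0,0,0,-0.9],
  ],
)

```text
time: 17.2
ee_pos: [0.4975, 0.0619, 0.3718]
eef_rot: [0.657, 0.754, 0.001, -0.001]
ft_force: [0.3, 1.0, 0.1]
width: 0.0872
grip_force: 0.0
```

Request:
play_rows(
  series=[
    [0,0,0,0,0,0],
    [0,0,0,0,0,0],
  ],
)

```text
time: 17.4
ee_pos: [0.5004, 0.0616, 0.3713]
eef_rot: [0.66, 0.751, 0.0, 0.001]
ft_force: [-0.3, 0.9, 0.0]
width: 0.0869
grip_force: 0.0
```

```bash
cat > chk2.py <<'E'
from plan import *
wpic('pics/w5.png'); print(status.read_state()['ee_pos'])
wmeas(dict(short_slab=(.6563,.1014,-.34)),z=.058)
wmeas(dict(long_slab=(.6563,.1014,-.34)),z=.03)
wmeas(dict(headstone=(.431,.124,.22)))
vision.camera('top')
for n,z in (('short_slab',.058),('long_slab',.03)):
  for d in spotter.regions_of('top',n)[:2]:
    o=fit(n,{'top':d['pixels']},[.656,.101,-.34,0],z); print('top',n,o.x[:3],o.fun)
E
python3 chk2.py
```

```text
[0.50047128 0.06162705 0.37099419]
short_slab wrist [657.1 100.  -19.7] 0.038 
long_slab wrist [713.5 257.3 -55.2] 1.0 
headstone wrist [431.  124.3  12.9] 0.023 
top long_slab [ 0.656  0.101 -1.84 ] 1.0
```

View pics/w5.png

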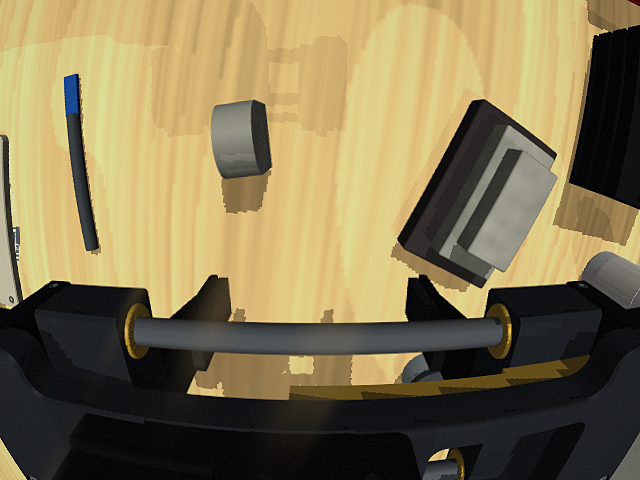

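The short slab sits within 1 mm of the long slab's centre, the three tiers (near (480,195)) are aligned, and the headstone stands near (240,140). Next I grasp the headstone.

```bash
python3 - <<'E'
from plan import *
plan([((431.1,124.2,150),12.8,40),((431.1,124.2,50),12.8,30)],)
E
```

```text
[[0.158, -0.134, 0.126, 0, 0.001, -0.058], [0.315, -0.268, 0.252, 0, 0.001, -0.117], [0.473, -0.402, 0.378, -0.001, 0.002, -0.175]]
-- at [431.1 124.2 313.6]
[[0, 0, 0.167, 0, 0, 0], [0, 0, 0.334, 0, 0, 0], [0, 0, 0.5, 0, 0, 0], [0, 0, 0.667, 0, 0, 0]]
-- at [431.1 124.2 213.5]
```

Request:
play_rows(
  series=[
    [0.158,-0.134,0.126,0,0,-0.058],
    [0.315,-0.268,0.252,0,0,-0.117],
    [0.473,-0.402,0.378,0,0.002,-0.175],
    [0.473,-0.402,0.378,0,0.002,-0.175],
    [0.473,-0.402,0.378,0,0.002,-0.175],
  ],
)

```text
time: 18.25
ee_pos: [0.4308, 0.1244, 0.3137]
eef_rot: [0.623, 0.782, 0.0, -0.0]
ft_force: [0.6, 0.3, 0.0]
width: 0.0871
grip_force: 0.0
```

Request:
play_rows(
  series=[
    [0,0,0,0,0,0],
    [0,0,0.167,0,0,0],
    [0,0,0.334,0,0,0],
    [0,0,0.5,0,0,0],
    [0,0,0.667,0,0,0],
  ],
)

```text
time: 18.75
ee_pos: [0.4319, 0.1236, 0.2134]
eef_rot: [0.624, 0.781, 0.001, 0.0]
ft_force: [0.2, -0.3, -0.6]
width: 0.0868
grip_force: 0.0
```

Request:
play_rows(
  series=[
    [0,0,0,0,0,0],
    [0,0,0,0,0,0],
    [0,0,0,0,0,0],
    [0,0,0,0,0,0],
  ],
)

```text
time: 19.15
ee_pos: [0.4315, 0.1244, 0.2149]
eef_rot: [0.624, 0.782, 0.001, 0.0]
ft_force: [0.1, -0.1, 0.5]
width: 0.0869
grip_force: 0.0
```

Request:
play_rows(
  series=[
    [0,0,0,0,0,0],
    [0,0,0,0,0,0],
    [0,0,0,0,0,0],
    [0,0,0,0,0,0],
    [0,0,0,0,0,0],
  ],
  fingers=-1,
  squeeze=40,
)

```text
time: 19.65
ee_pos: [0.4308, 0.1243, 0.2137]
eef_rot: [0.623, 0.782, 0.0, -0.0]
ft_force: [0.2, 0.2, -0.0]
width: 0.0548
grip_force: 0.0
```

Request:
play_rows(
  series=[
    [0,0,0,0,0,0],
    [0,0,0,0,0,0],
    [0,0,0,0,0,0],
    [0,0,0,0,0,0],
    [0,0,0,0,0,0],
  ],
)

```text
time: 20.15
ee_pos: [0.4308, 0.1243, 0.2136]
eef_rot: [0.623, 0.782, 0.0, -0.0]
ft_force: [0.4, 0.9, -0.8]
width: 0.0296
grip_force: 40.0
```

```bash
python3 - <<'E'
from plan import *
s=status.read_state(); print(s['ee_pos'],s['width'],s['grip_force'],s['ft_force'])
z=(s['ee_pos'][2]-r.grasp_offset)*1000; print(z)
g=(657.2,100.4)
plan([((431.1,124.2,200),12.8,30),((*g,200),-19.5,33),((*g,z+90),-19.5,20)])
E
```

```text
[0.43084559 0.1242686  0.21364631] 0.029561581034262277 39.99978352803737 [ 0.35134907  0.88854289 -0.84182413]
50.14630768248343
[[0, 0, -0.2, 0, 0, 0], [0, 0.001, -0.4, 0, 0, 0.001], [0, 0.001, -0.599, 0, -0.001, 0.001], [0, 0.001, -0.799, 0, -0.001, 0.002], [0, 0.002, -0.999, 0, -0.001, 0.002]]
-- at [431.2 124.2 363.5]
[[-0.07, 0.205, 0, 0, 0, 0.154], [-0.14, 0.41, 0, 0, 0, 0.308], [-0.209, 0.615, 0, 0, 0, 0.461], [-0.279, 0.82, 0, 0, 0, 0.615]]
[[-0.002, 0.216, 0, 0, 0, 0.154], [-0.003, 0.433, 0, 0, 0, 0.308], [-0.005, 0.649, 0, 0, 0, 0.462]]
-- at [657.2 100.3 363.5]
[[0, 0, 0.133, 0, 0, 0], [0, 0, 0.266, 0, 0, 0], [0, 0, 0.399, 0, 0, 0]]
-- at [657.2 100.4 303.6]
```

Request:
play_rows(
  series=[
    [0,0,-0.2,0,0,0],
    [0,0,-0.4,0,0,0],
    [0,0,-0.6,0,0,0],
    [0,0,-0.8,0,0,0],
    [0,0.002,-0.999,0,0,0.002],
  ],
)

```text
time: 20.65
ee_pos: [0.4307, 0.124, 0.3642]
eef_rot: [0.624, 0.781, -0.0, -0.001]
ft_force: [0.6, 0.5, -5.3]
width: 0.0299
grip_force: 40.0
```

Request:
play_rows(
  series=[
    [-0.07,0.205,0,0,0,0.154],
    [-0.14,0.41,0,0,0,0.308],
    [-0.209,0.615,0,0,0,0.461],
    [-0.279,0.82,0,0,0,0.615],
  ],
)

```text
time: 21.05
ee_pos: [0.5613, 0.1106, 0.3628]
eef_rot: [0.742, 0.67, -0.0, -0.001]
ft_force: [0.6, 1.1, -4.3]
width: 0.0292
grip_force: 40.0
```

Request:
play_rows(
  series=[
    [-0.002,0.216,0,0,0,0.154],
    [-0.003,0.433,0,0,0,0.308],
    [-0.005,0.649,0,0,0,0.462],
    [-0.005,0.649,0,0,0,0.462],
    [-0.005,0.649,0,0,0,0.462],
  ],
)

```text
time: 21.55
ee_pos: [0.6572, 0.1002, 0.3619]
eef_rot: [0.817, 0.577, -0.001, -0.0]
ft_force: [-1.3, -0.1, -4.2]
width: 0.0296
grip_force: 40.0
```

Request:
play_rows(
  series=[
    [0,0,0,0,0,0],
    [0,0,0.133,0,0,0],
    [0,0,0.266,0,0,0],
    [0,0,0.37,0,0,0],
    [0,0,0.37,0,0,0],
  ],
)

```text
time: 22.05
ee_pos: [0.6559, 0.1008, 0.3058]
eef_rot: [0.816, 0.577, -0.002, -0.001]
ft_force: [-0.6, 0.3, -3.9]
width: 0.0296
grip_force: 40.0
```

Request:
play_rows(
  series=[
    [0,0,0,0,0,0],
    [0,0,0,0,0,0],
    [0,0,0,0,0,0],
    [0,0,0,0,0,0],
  ],
)

```text
time: 22.45
ee_pos: [0.6573, 0.1004, 0.3087]
eef_rot: [0.817, 0.577, 0.001, -0.0]
ft_force: [-0.4, 0.6, -3.4]
width: 0.0298
grip_force: 40.0
```

```bash
python3 - <<'E'
from plan import *
s=status.read_state(); print(s['ee_pos'],s['ft_force'],s['width'])
wpic('pics/w6.png')
plan([((657.2,100.4,137.3),-19.5,4)])
E
```

```text
[0.65732422 0.10038389 0.30869743] [-0.41870366  0.56038019 -3.42442806] 0.02980085616777011
[[0, 0, 0.026, 0, -0.001, 0], [0, -0.001, 0.051, 0.001, -0.002, 0]]
-- at [657.1 100.4 300.8]
```

View pics/w6.png

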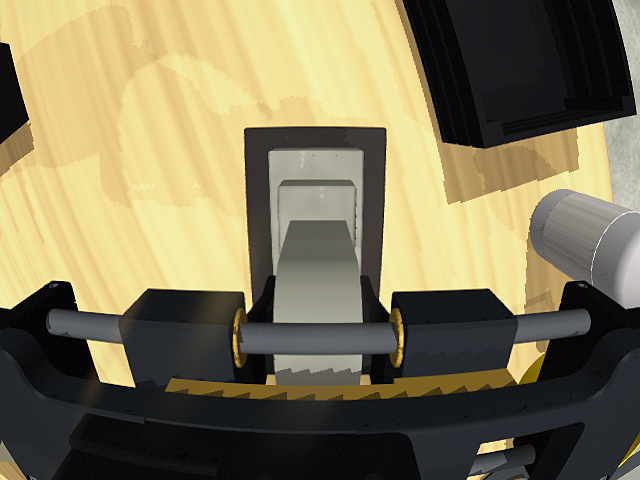

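The headstone (top at columns 285–350, row 222) is centred over the short slab (columns 278–356). I lower it gently.

Request:
play_rows(
  series=[
    [0,0,0.02,0,0,0],
    [0,0,0.04,0,0,0],
    [0,0,0.052,0,0,0],
    [0,0,0.056,0,0,0],
    [0,0,0.058,0,0,0],
  ],
)

```text
time: 23.0
ee_pos: [0.6571, 0.1003, 0.2998]
eef_rot: [0.817, 0.577, 0.0, -0.0]
ft_force: [-4.6, -0.6, 4.4]
width: 0.0297
grip_force: 40.0
```

Request:
play_rows(
  series=[
    [0,0,0.002,0,0,0],
    [0,0,0.003,0,0,0],
    [0,0,0.003,0,0,0],
    [0,0,0.003,0,0,0],
  ],
)

```text
time: 23.4
ee_pos: [0.6571, 0.1003, 0.2998]
eef_rot: [0.817, 0.577, 0.0, -0.0]
ft_force: [-6.6, -1.2, 6.9]
width: 0.0298
grip_force: 40.0
```

Request:
play_rows(
  series=[
    [0,0,-0.003,0,0,0],
    [0,0,-0.003,0,0,0],
  ],
)

```text
time: 23.6
ee_pos: [0.6571, 0.1003, 0.2998]
eef_rot: [0.817, 0.577, 0.0, -0.0]
ft_force: [-5.6, 0.5, 6.0]
width: 0.03
grip_force: 40.0
```

Request:
play_rows(
  series=[
    [0,0,0,0,0,0],
    [0,0,0,0,0,0],
    [0,0,0,0,0,0],
    [0,0,0,0,0,0],
    [0,0,0,0,0,0],
  ],
  fingers=1,
)

```text
time: 24.1
ee_pos: [0.6572, 0.1004, 0.2992]
eef_rot: [0.817, 0.577, 0.0, -0.0]
ft_force: [0.4, -0.2, -0.4]
width: 0.0618
grip_force: 0.0
```

Request:
play_rows(
  series=[
    [0,0,0,0,0,0],
    [0,0,0,0,0,0],
    [0,0,0,0,0,0],
    [0,0,0,0,0,0],
  ],
)

```text
time: 24.5
ee_pos: [0.6572, 0.1004, 0.2993]
eef_rot: [0.817, 0.577, 0.0, -0.0]
ft_force: [-0.2, -0.6, 0.5]
width: 0.0859
grip_force: 0.0
```

Request:
play_rows(
  series=[
    [0,0,-0.15,0,0,0],
    [0,0,-0.35,0,0,0],
    [0,0,-0.55,0,0,0],
    [0,0,-0.75,0,0,0],
    [0,0,-0.85,0,0,0],
  ],
)

```text
time: 25.0
ee_pos: [0.6574, 0.1001, 0.4297]
eef_rot: [0.817, 0.577, 0.002, 0.0]
ft_force: [1.0, 0.1, -0.4]
width: 0.0872
grip_force: 0.0
```

```bash
python3 - <<'E'
from plan import *
plan([((510,-60,230),8,45)])
E
```

```text
[[-0.267, -0.114, 0.047, 0.001, -0.001, -0.183], [-0.534, -0.228, 0.095, 0.002, -0.001, -0.367], [-0.801, -0.342, 0.142, 0.004, -0.002, -0.55]]
[[-0.223, -0.185, 0.048, 0.001, -0.001, -0.184], [-0.447, -0.37, 0.096, 0.002, -0.001, -0.367]]
-- at [510.  -60.  393.5]
```

Request:
play_rows(
  series=[
    [-0.267,-0.114,0,0,0,-0.183],
    [-0.534,-0.228,0.05,0,0,-0.367],
    [-0.801,-0.342,0.142,0.004,-0.002,-0.55],
  ],
)

```text
time: 25.3
ee_pos: [0.5677, 0.0031, 0.4052]
eef_rot: [0.724, 0.69, -0.001, -0.0]
ft_force: [0.9, -1.4, 0.9]
width: 0.0871
grip_force: 0.0
```

Request:
play_rows(
  series=[
    [-0.223,-0.185,0.048,0,0,-0.184],
    [-0.447,-0.37,0.096,0.002,0,-0.367],
    [-0.447,-0.37,0.096,0.002,0,-0.367],
    [-0.447,-0.37,0.096,0.002,0,-0.367],
    [-0.447,-0.37,0.096,0.002,0,-0.367],
  ],
)

```text
time: 25.8
ee_pos: [0.5102, -0.059, 0.3911]
eef_rot: [0.656, 0.755, -0.001, -0.001]
ft_force: [0.0, -0.1, 0.7]
width: 0.0871
grip_force: 0.0
```

```bash
python3 - <<'E'
from plan import *
wpic('pics/w7.png'); print(status.read_state()['ee_pos'])
wmeas(dict(headstone=(.657,.1,-.34)),z=.086)
vision.camera('scene'); vision.camera('top')
for c in('top','scene'):
  for d in spotter.regions_of(c,'headstone')[:1]:
    o=fit('headstone',{c:d['pixels']},[.656,.101,-.34,0],.086); print(c,o.x[:3],o.fun)
plan([((440,-235,200),-10,45)])
E
```

```text
[ 0.51029904 -0.05877954  0.39105952]
headstone wrist [656.5  99.7 -20.7] 0.017 
top [ 0.65686141  0.09911117 -0.32519691] 0.028799110994136654
scene [ 0.65794696  0.09951441 -3.47420305] 0.02419348871624121
[[-0.219, -0.125, 0.037, -0.001, 0, 0.12], [-0.438, -0.25, 0.074, -0.003, 0, 0.24], [-0.656, -0.375, 0.111, -0.004, 0.001, 0.361], [-0.875, -0.5, 0.149, -0.006, 0.001, 0.481]]
[[-0.243, -0.067, 0.036, -0.001, 0, 0.12]]
-- at [ 440.  -234.9  363.6]
```

View pics/w7.png

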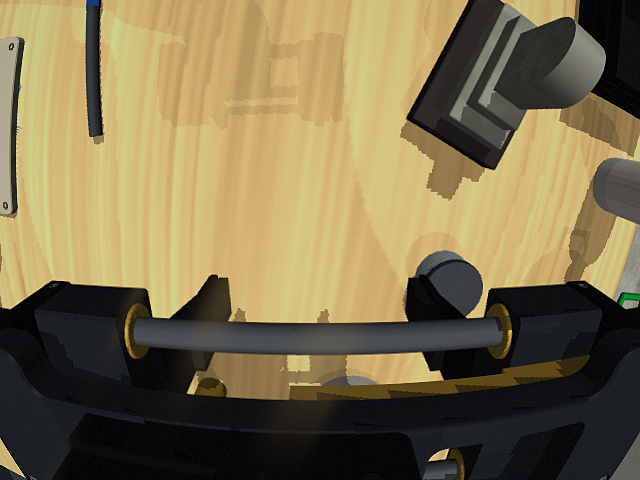

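The headstone stands upright on the short slab (near (560,60)), and three cameras agree within about 1 mm and 1°. Next is the vase: I approach with the wrist camera looking back at it.

```bash
python3 - <<'E'
from plan import *
plan([((491,-359,215),65,45)])
E
```

```text
[[-0.245, -0.051, 0.011, -0.001, 0, -0.237], [-0.49, -0.101, 0.021, -0.002, -0.001, -0.475], [-0.735, -0.152, 0.032, -0.002, -0.001, -0.712], [-0.98, -0.202, 0.042, -0.003, -0.002, -0.949]]
[[-0.191, -0.161, 0.011, -0.001, 0, -0.237], [-0.383, -0.323, 0.022, -0.002, -0.001, -0.475], [-0.574, -0.484, 0.032, -0.003, -0.001, -0.712], [-0.765, -0.645, 0.043, -0.003, -0.002, -0.95]]
-- at [ 491.  -359.   378.5]
```

Request:
play_rows(
  series=[
    [-0.245,-0.051,0.011,0,0,-0.237],
    [-0.49,-0.101,0.021,-0.002,0,-0.475],
    [-0.735,-0.152,0.032,-0.002,0,-0.712],
    [-0.98,-0.202,0.042,-0.003,-0.002,-0.949],
  ],
)

```text
time: 26.5
ee_pos: [0.5001, -0.2108, 0.3849]
eef_rot: [0.448, 0.894, -0.001, -0.0]
ft_force: [1.2, -0.0, 0.6]
width: 0.087
grip_force: 0.0
```

Request:
play_rows(
  series=[
    [-0.191,-0.161,0.011,0,0,-0.237],
    [-0.383,-0.323,0.022,-0.002,0,-0.475],
    [-0.574,-0.484,0.032,-0.003,0,-0.712],
    [-0.765,-0.645,0.043,-0.003,-0.002,-0.95],
    [-0.765,-0.645,0.043,-0.003,-0.002,-0.95],
  ],
)

```text
time: 27.0
ee_pos: [0.4883, -0.3645, 0.3781]
eef_rot: [0.217, 0.976, -0.002, -0.0]
ft_force: [-0.7, -0.5, 0.1]
width: 0.087
grip_force: 0.0
```

Request:
play_rows(
  series=[
    [0,0,0,0,0,0],
    [0,0,0,0,0,0],
    [0,0,0,0,0,0],
    [0,0,0,0,0,0],
  ],
)

```text
time: 27.4
ee_pos: [0.4911, -0.3584, 0.3787]
eef_rot: [0.216, 0.976, 0.0, 0.0]
ft_force: [-0.9, 0.2, 0.0]
width: 0.0869
grip_force: 0.0
```

```bash
python3 - <<'E'
from plan import *
s=status.read_state();print(s['ee_pos'],s['joint_positions'])
wpic('pics/w8.png')
o=wmeas(dict(vase=(.4055,-.319,0)))
x,y=(o['vase'][:2]*1000) if 'vase' in o else (405.5,-319)
plan([((x,y,150),65,40),((x,y,52),65,25)])
E
```

```text
[ 0.49106984 -0.3583754   0.37868011] [ 0.02146254  0.35508588  0.67832892  1.57718344 -0.22983932  1.29030875
  1.86847719]
vase wrist [ 404.9 -317.7    5.1] 0.064 
[[0.212, 0.002, 0.145, 0, 0, 0], [0.424, 0.004, 0.289, 0.001, 0, 0], [0.635, 0.006, 0.434, 0.001, 0.001, 0.001]]
-- at [ 405.  -317.7  313.5]
[[0, 0, 0.163, 0, 0, 0], [0, 0, 0.327, 0, 0, 0], [0, 0, 0.49, 0, 0, 0], [0, 0, 0.653, 0, 0, 0]]
-- at [ 404.9 -317.7  215.6]
```

View pics/w8.png

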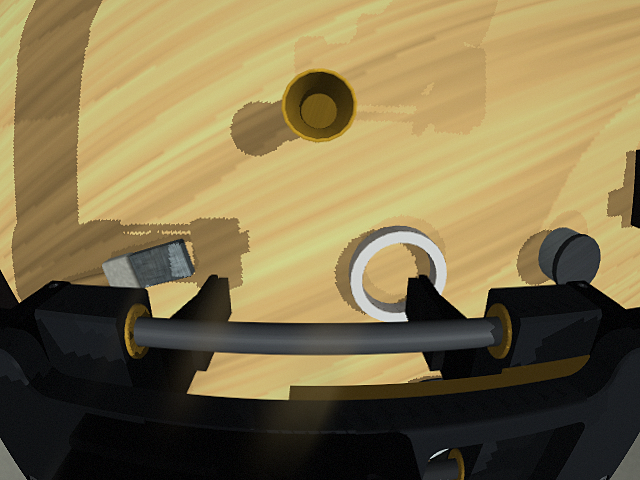

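The vase stands upright at (319,105), with the tape (398,275) and tin (569,258) well clear. I approach and grip at 53 mm height.

Request:
play_rows(
  series=[
    [0.212,0.002,0.145,0,0,0],
    [0.424,0.004,0.289,0,0,0],
    [0.635,0.006,0.434,0,0,0],
    [0.635,0.006,0.434,0,0,0],
    [0.635,0.006,0.434,0,0,0],
  ],
)

```text
time: 28.0
ee_pos: [0.4045, -0.3179, 0.3136]
eef_rot: [0.217, 0.976, 0.001, 0.0]
ft_force: [0.6, -0.5, 0.7]
width: 0.0866
grip_force: 0.0
```

Request:
play_rows(
  series=[
    [0,0,0,0,0,0],
    [0,0,0,0,0,0],
    [0,0,0.16,0,0,0],
    [0,0,0.32,0,0,0],
    [0,0,0.48,0,0,0],
  ],
)

```text
time: 28.5
ee_pos: [0.4055, -0.3186, 0.2411]
eef_rot: [0.217, 0.976, -0.0, 0.001]
ft_force: [-0.4, -0.2, -0.3]
width: 0.0867
grip_force: 0.0
```

Request:
play_rows(
  series=[
    [0,0,0.16,0,0,0],
    [0,0,0.167,0,0,0],
    [0,0,0.167,0,0,0],
    [0,0,0.167,0,0,0],
    [0,0,0.167,0,0,0],
  ],
)

```text
time: 29.0
ee_pos: [0.4052, -0.3186, 0.2176]
eef_rot: [0.217, 0.976, -0.0, 0.001]
ft_force: [0.8, -0.3, 0.7]
width: 0.087
grip_force: 0.0
```

Request:
play_rows(
  series=[
    [0,0,0,0,0,0],
    [0,0,0,0,0,0],
    [0,0,0,0,0,0],
    [0,0,0,0,0,0],
    [0,0,0,0,0,0],
  ],
  fingers=-1,
  squeeze=30,
)

```text
time: 29.5
ee_pos: [0.4047, -0.3183, 0.2164]
eef_rot: [0.217, 0.976, 0.0, 0.0]
ft_force: [0.2, -0.5, 0.3]
width: 0.0552
grip_force: 0.0
```

Request:
play_rows(
  series=[
    [0,0,0,0,0,0],
    [0,0,0,0,0,0],
    [0,0,0,0,0,0],
    [0,0,0,0,0,0],
  ],
)

```text
time: 29.9
ee_pos: [0.4048, -0.3183, 0.2166]
eef_rot: [0.217, 0.976, 0.0, 0.0]
ft_force: [0.7, 0.1, 4.9]
width: 0.0446
grip_force: 28.2
```

Request:
play_rows(
  series=[
    [0,0,0,0,0,0],
    [0,0,0,0,0,0],
    [0,0,0,0,0,0],
  ],
)

```text
time: 30.2
ee_pos: [0.4048, -0.3183, 0.2165]
eef_rot: [0.217, 0.976, 0.0, 0.0]
ft_force: [-0.0, 1.0, 4.7]
width: 0.0448
grip_force: 28.0
```

```bash
python3 - <<'E'
from h import *
s=status.read_state(); print(s['width'],s['grip_force'],s['ft_force'],s['torque'],s['ee_pos'])
wpic('pics/w9.png')
im=vision.camera('scene')[110:230,100:260]; cv2.imwrite('pics/s9.png',cv2.resize(im,None,fx=5,fy=5,interpolation=cv2.INTER_CUBIC))
E
```

```text
0.04482771868173908 28.010021927766502 [-0.04639214  0.96213625  4.7442935 ] [ 0.25173856 -0.04916794 -0.04891278] [ 0.40480352 -0.31828397  0.21653024]
```

View pics/s9.png

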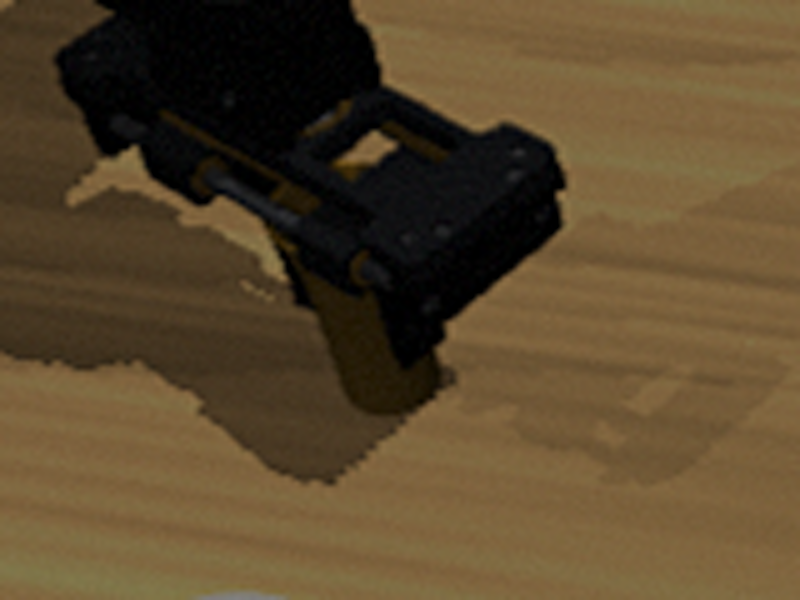

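The pads meet the flare: the width is 44.8 mm, not 40, so the pads reach about 25 mm above the grasp point. Gripping lower would make the tips hit the socket. Tilting the tool 40° about the closing line fits both limits. I let go, rise and tilt.

```bash
cat >> plan.py <<'E'
TILT=0.
def pose(g,h):   # g = point 'ext' ahead of the TCP, tool tilted TILT deg about its closing line
    a=np.radians(h); Rm=R.from_matrix(np.array([[-np.sin(a),np.cos(a),0],[np.cos(a),np.sin(a),0],[0,0,-1.]]))*R.from_euler('y',TILT,degrees=True)
    return np.array(g)/1000-Rm.apply([0,0,r.grasp_offset+(.0085 if TILT else 0)]),Rm
E
python3 - <<'E'
import plan as p
plan=p.plan
p0=p.pose((404.9,-317.9,53),65)
p.TILT=-40
g=(420,-330,210)
s=p.status.read_state()
import numpy as np
P=np.array(s['ee_pos'])+[0,0,.14]; print('up -0.933')
plan([(g,52,40)],P,p.R.from_quat(s['eef_rot']))
print(p.pose(g,52)[0])
E
```

```text
up -0.933
[[0.099, 0.023, 0.016, 0.025, -0.221, 0.069], [0.198, 0.046, 0.033, 0.051, -0.442, 0.138], [0.297, 0.069, 0.049, 0.076, -0.663, 0.207], [0.396, 0.092, 0.065, 0.101, -0.884, 0.276]]
[[0.098, 0.008, -0.031, 0.025, -0.221, 0.069], [0.195, 0.016, -0.061, 0.051, -0.443, 0.138]]
-- at [ 332.9 -262.   341.7]
[ 0.33287795 -0.26193279  0.34175964]
```

Request:
play_rows(
  series=[
    [0,0,0,0,0,0],
    [0,0,0,0,0,0],
    [0,0,0,0,0,0],
    [0,0,0,0,0,0],
    [0,0,0,0,0,0],
  ],
  fingers=1,
)

```text
time: 30.8
ee_pos: [0.4045, -0.3183, 0.2162]
eef_rot: [0.217, 0.976, 0.0, -0.0]
ft_force: [-0.0, -0.1, 0.4]
width: 0.0766
grip_force: 0.0
```

Request:
play_rows(
  series=[
    [0,0,0,0,0,0],
    [0,0,-0.2,0,0,0],
    [0,0,-0.45,0,0,0],
    [0,0,-0.7,0,0,0],
    [0,0,-0.933,0,0,0],
  ],
)

```text
time: 31.3
ee_pos: [0.4043, -0.3184, 0.358]
eef_rot: [0.217, 0.976, 0.0, 0.0]
ft_force: [1.0, -0.3, -0.8]
width: 0.0869
grip_force: 0.0
```

Request:
play_rows(
  series=[
    [0.099,0.023,0.016,0.025,-0.221,0.069],
    [0.198,0.046,0.033,0.051,-0.442,0.138],
    [0.297,0.069,0.049,0.076,-0.663,0.207],
    [0.396,0.092,0.065,0.101,-0.884,0.276],
  ],
)

```text
time: 31.7
ee_pos: [0.3562, -0.2801, 0.3468]
eef_rot: [0.28, 0.931, -0.075, 0.221]
ft_force: [-1.2, -0.2, -0.3]
width: 0.0869
grip_force: 0.0
```

Request:
play_rows(
  series=[
    [0.098,0.008,-0.031,0.025,-0.221,0.069],
    [0.195,0.016,-0.061,0.051,-0.443,0.138],
    [0.195,0.016,-0.061,0.051,-0.443,0.138],
    [0.195,0.016,-0.061,0.051,-0.443,0.138],
    [0.195,0.016,-0.061,0.051,-0.443,0.138],
  ],
)

```text
time: 32.2
ee_pos: [0.3334, -0.2627, 0.3422]
eef_rot: [0.306, 0.889, -0.111, 0.323]
ft_force: [0.0, -1.0, -0.6]
width: 0.0868
grip_force: 0.0
```

```bash
python3 - <<'E'
import plan as p, numpy as np
p.TILT=-40
s=p.status.read_state(); print(np.round(s['joint_positions'],3),s['ee_pos'])
P,Q=p.pose((420,-330,210),52); print('ang err',np.degrees((p.R.from_quat(s['eef_rot']).inv()*Q).as_rotvec()))
vis=p.vision.camera('scene'); vis=p.vision.camera('top')
for c in('top','scene'):
  if c=='scene': p.vision.camera('scene')
  for d in p.spotter.regions_of(c,'vase')[:1]:
    o=p.fit('vase',{c:d['pixels']},[.405,-.318,0,0],0.); print(c,o.x[:3],o.fun)
E
```

```text
[ 0.06  -0.358  0.396  2.334  0.544  0.502  0.994] [ 0.33337458 -0.26266487  0.34220159]
ang err [-0.03414046 -0.09500278  0.04069919]
top [ 0.40019214 -0.31659641 -0.01998295] 2.891774270683883
scene [ 0.40784171 -0.31828872 -0.10393825] 0.06396089254469037
```

```bash
python3 - <<'E'
import plan as p
p.TILT=-40
p.plan([((490,-159,170),72,40),((490,-159,51),72,30)])
print(p.pose((490,-159,51),72)[0],p.pose((490,-159,51),72)[1].as_quat())
E
```

```text
[[0.098, 0.233, 0.004, -0.107, -0.001, -0.127], [0.197, 0.466, 0.008, -0.214, -0.001, -0.255], [0.295, 0.7, 0.012, -0.322, -0.002, -0.382], [0.394, 0.933, 0.016, -0.429, -0.002, -0.509]]
-- at [ 384.8 -124.8  301.7]
[[0.127, 0, 0.152, 0, 0, 0], [0.255, 0, 0.304, 0, 0, 0], [0.382, 0, 0.456, 0, 0, 0], [0.51, 0, 0.608, 0, 0, 0]]
-- at [ 384.9 -124.8  182.7]
[ 0.3848517  -0.12483525  0.18275964] [ 0.14700031  0.92812345 -0.05350374  0.33780931]
```

Request:
play_rows(
  series=[
    [0.098,0.233,0.004,-0.107,0,-0.127],
    [0.197,0.466,0.008,-0.214,0,-0.255],
    [0.295,0.7,0.012,-0.322,-0.002,-0.382],
    [0.394,0.933,0.016,-0.429,-0.002,-0.509],
    [0.394,0.933,0.016,-0.429,-0.002,-0.509],
  ],
)

```text
time: 32.95
ee_pos: [0.3858, -0.1216, 0.3012]
eef_rot: [0.143, 0.929, -0.052, 0.338]
ft_force: [0.2, -1.0, 0.3]
width: 0.0869
grip_force: 0.0
```

Request:
play_rows(
  series=[
    [0.127,0,0.152,0,0,0],
    [0.255,0,0.304,0,0,0],
    [0.382,0,0.456,0,0,0],
    [0.51,0,0.608,0,0,0],
  ],
)

```text
time: 33.35
ee_pos: [0.3857, -0.1214, 0.2765]
eef_rot: [0.135, 0.93, -0.06, 0.337]
ft_force: [-0.9, -0.5, 0.6]
width: 0.0869
grip_force: 0.0
```

Request:
play_rows(
  series=[
    [0,0,0,0,0,0],
    [0,0,0,0,0,0],
    [0,0,0,0,0,0],
  ],
)

```text
time: 33.65
ee_pos: [0.3855, -0.1213, 0.2771]
eef_rot: [0.135, 0.93, -0.06, 0.337]
ft_force: [-0.8, 0.3, 0.0]
width: 0.0874
grip_force: 0.0
```

```bash
python3 - <<'E'
import plan as p, numpy as np
p.TILT=-40
s=p.status.read_state(); print(np.round(s['joint_positions'],3),s['ee_pos'])
P,Q=p.pose((490,-159,51),72); print(P,'ang err',np.degrees((p.R.from_quat(s['eef_rot']).inv()*Q).as_rotvec()))
E
```

```text
[ 0.562 -0.223 -0.381  2.416  0.086  0.242  1.368] [ 0.3855299  -0.12130911  0.27705231]
[ 0.3848517  -0.12483525  0.18275964] ang err [-0.25603554  0.03389136  1.61270273]
```

Outward tilt stops at a joint 4 limit when low. I test the inward tilt (+40°) in the same free area.

```bash
python3 - <<'E'
import plan as p
s=p.status.read_state(); P,Q=p.np.array(s['ee_pos']),p.R.from_quat(s['eef_rot'])
for T,z in((0,220),(40,200),(40,100),):
    p.TILT=T; p.plan([((490,-159,z),72,45)],P,Q); P,Q=p.pose((490,-159,z),72)
E
```

```text
[[-0.17, -0.009, -0.011, -0.004, 0.222, 0.008], [-0.341, -0.018, -0.022, -0.009, 0.445, 0.016], [-0.511, -0.026, -0.034, -0.013, 0.667, 0.024], [-0.681, -0.035, -0.045, -0.018, 0.89, 0.032]]
[[-0.147, -0.006, -0.087, -0.005, 0.222, 0.008], [-0.295, -0.011, -0.173, -0.009, 0.444, 0.017]]
-- at [ 490.  -158.9  383.5]
[[-0.147, 0, 0.069, 0, 0.267, 0], [-0.295, 0, 0.138, 0, 0.533, 0], [-0.442, 0, 0.207, 0, 0.8, 0]]
[[-0.163, 0, 0.003, 0, 0.267, 0], [-0.326, 0, 0.006, 0, 0.533, 0]]
-- at [ 595.2 -193.2  331.7]
[[-0.143, 0, 0.17, 0, 0, 0], [-0.286, 0, 0.34, 0, 0, 0], [-0.429, 0, 0.511, 0, 0, 0]]
-- at [ 595.2 -193.2  231.7]
```

Request:
play_rows(
  series=[
    [-0.17,-0.009,-0.011,-0.004,0.222,0.008],
    [-0.341,-0.018,-0.022,-0.009,0.445,0.016],
    [-0.511,-0.026,-0.034,-0.013,0.667,0.024],
    [-0.681,-0.035,-0.045,-0.018,0.89,0.032],
  ],
)

```text
time: 34.05
ee_pos: [0.4559, -0.1457, 0.349]
eef_rot: [0.15, 0.982, -0.021, 0.112]
ft_force: [0.3, -0.1, -0.4]
width: 0.0872
grip_force: 0.0
```

Request:
play_rows(
  series=[
    [-0.147,-0.006,-0.087,-0.005,0.222,0.008],
    [-0.295,-0.011,-0.173,-0.009,0.444,0.017],
    [-0.295,-0.011,-0.173,-0.009,0.444,0.017],
  ],
)

```text
time: 34.35
ee_pos: [0.4925, -0.1588, 0.3846]
eef_rot: [0.156, 0.988, -0.001, -0.001]
ft_force: [0.7, 0.3, -0.2]
width: 0.087
grip_force: 0.0
```

Request:
play_rows(
  series=[
    [-0.147,0,0.069,0,0.267,0],
    [-0.295,0,0.138,0,0.533,0],
    [-0.442,0,0.207,0,0.8,0],
  ],
)

```text
time: 34.65
ee_pos: [0.5535, -0.1784, 0.3515]
eef_rot: [0.153, 0.966, 0.031, -0.207]
ft_force: [0.4, -0.1, 0.1]
width: 0.0875
grip_force: 0.0
```

Request:
play_rows(
  series=[
    [-0.163,0,0.003,0,0.267,0],
    [-0.326,0,0.006,0,0.533,0],
    [-0.326,0,0.006,0,0.533,0],
    [-0.326,0,0.006,0,0.533,0],
  ],
)

```text
time: 35.05
ee_pos: [0.5954, -0.1917, 0.3295]
eef_rot: [0.147, 0.928, 0.052, -0.338]
ft_force: [-0.2, -0.0, 0.7]
width: 0.0867
grip_force: 0.0
```

Request:
play_rows(
  series=[
    [-0.143,0,0.17,0,0,0],
    [-0.286,0,0.34,0,0,0],
    [-0.429,0,0.511,0,0,0],
    [-0.429,0,0.511,0,0,0],
    [-0.429,0,0.511,0,0,0],
  ],
)

```text
time: 35.55
ee_pos: [0.5949, -0.1927, 0.2337]
eef_rot: [0.147, 0.929, 0.053, -0.336]
ft_force: [0.1, 0.2, 0.5]
width: 0.0872
grip_force: 0.0
```

```bash
python3 - <<'E'
import plan as p, numpy as np
p.TILT=40
s=p.status.read_state(); print(np.round(s['joint_positions'],3),s['ee_pos'])
P,Q=p.pose((490,-159,100),72); print(P,'ang err',np.degrees((p.R.from_quat(s['eef_rot']).inv()*Q).as_rotvec()))
p.plan([((490,-159,51),72,30)])
E
```

```text
[ 0.408  0.744 -0.243  1.314  0.074  1.791  1.414] [ 0.59493698 -0.19272439  0.2337224 ]
[ 0.5951483  -0.19316475  0.23175964] ang err [-0.06961747  0.20810446 -0.03780222]
[[-0.11, -0.001, 0.13, -0.001, 0.003, -0.001], [-0.219, -0.002, 0.26, -0.002, 0.007, -0.001]]
-- at [ 595.1 -193.2  182.7]
```

The inward tilt is reachable with margin (joint 6 at 1.79). I move over the vase with it.

```bash
python3 - <<'E'
import plan as p
p.TILT=40
p.plan([((490,-159,160),72,45),((404.9,-317.9,170),52,45),((404.9,-317.9,90),52,30),((404.9,-317.9,51),52,20)])
E
```

```text
[[0.123, -0.001, -0.149, -0.001, 0.003, -0.001], [0.246, -0.003, -0.299, -0.002, 0.007, -0.001]]
-- at [ 595.2 -193.2  291.8]
[[0.048, -0.287, 0.023, -0.086, 0, 0.102], [0.096, -0.574, 0.046, -0.172, 0, 0.204], [0.143, -0.861, 0.069, -0.257, 0, 0.306]]
[[0.002, -0.291, -0.016, -0.086, 0, 0.102], [0.003, -0.583, -0.033, -0.172, 0, 0.204]]
-- at [ 492.  -386.   301.8]
[[-0.114, 0, 0.136, 0, 0, 0], [-0.228, 0, 0.273, 0, 0, 0], [-0.343, 0, 0.409, 0, 0, 0]]
-- at [ 492.  -386.   221.7]
[[-0.083, 0, 0.1, 0, 0, 0], [-0.167, 0, 0.199, 0, 0, 0]]
-- at [ 492.  -386.   182.7]
```

Request:
play_rows(
  series=[
    [0.123,0,-0.149,0,0.003,0],
    [0.246,-0.003,-0.299,-0.002,0.007,0],
  ],
)

```text
time: 35.75
ee_pos: [0.5955, -0.1934, 0.293]
eef_rot: [0.147, 0.928, 0.054, -0.338]
ft_force: [0.9, -0.8, -0.6]
width: 0.0872
grip_force: 0.0
```

Request:
play_rows(
  series=[
    [0.048,-0.287,0.023,-0.086,0,0.102],
    [0.096,-0.574,0.046,-0.172,0,0.204],
    [0.143,-0.861,0.069,-0.257,0,0.306],
  ],
)

```text
time: 36.05
ee_pos: [0.533, -0.3103, 0.2993]
eef_rot: [0.245, 0.908, 0.088, -0.329]
ft_force: [0.1, -0.2, -0.4]
width: 0.0874
grip_force: 0.0
```

Request:
play_rows(
  series=[
    [0.002,-0.291,-0.016,-0.086,0,0.102],
    [0.003,-0.583,-0.033,-0.172,0,0.204],
    [0.003,-0.583,-0.033,-0.172,0,0.204],
    [0.003,-0.583,-0.033,-0.172,0,0.204],
    [0.003,-0.583,-0.033,-0.172,0,0.204],
  ],
)

```text
time: 36.55
ee_pos: [0.4931, -0.3853, 0.3013]
eef_rot: [0.305, 0.889, 0.112, -0.324]
ft_force: [-0.0, 0.3, 0.2]
width: 0.0868
grip_force: 0.0
```

```bash
python3 - <<'E'
import plan as p, numpy as np
p.TILT=40
wp=p.wpic('pics/w10.png')
s=p.status.read_state(); print(np.round(s['joint_positions'],3),s['ee_pos'])
P,Q=p.pose((404.9,-317.9,170),52); print(P,'ang err',np.degrees((p.R.from_quat(s['eef_rot']).inv()*Q).as_rotvec()))
p.wmeas(dict(vase=(.405,-.318,0)))
p.plan([((404.9,-317.9,90),52,30),((404.9,-317.9,51),52,20)])
E
```

```text
[ 0.677  0.672 -0.12   1.273  0.007  1.897  1.465] [ 0.4932668  -0.38500728  0.30074623]
[ 0.49202205 -0.38596721  0.30175964] ang err [-0.03824079 -0.07161623  0.10282399]
vase none
[[-0.112, -0.003, 0.134, -0.001, -0.001, 0.001], [-0.224, -0.007, 0.268, -0.001, -0.003, 0.002], [-0.335, -0.01, 0.402, -0.002, -0.004, 0.004]]
-- at [ 492.  -385.9  221.8]
[[-0.084, 0, 0.1, 0, 0, 0], [-0.168, 0, 0.199, 0, 0, 0]]
-- at [ 492.1 -386.   182.7]
```

View pics/w10.png

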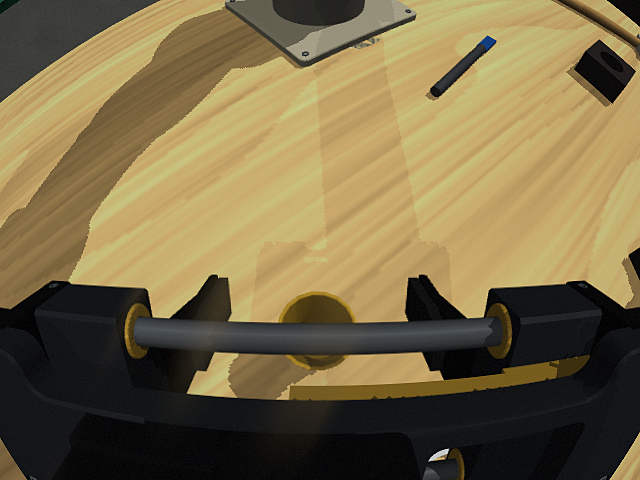

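The vase rim at (318,330) is centred between the fingers (columns 220 and 415). I descend.

Request:
play_rows(
  series=[
    [-0.112,-0.003,0.134,0,0,0],
    [-0.224,-0.007,0.268,0,-0.002,0.002],
    [-0.335,-0.01,0.402,-0.002,-0.004,0.004],
    [-0.335,-0.01,0.402,-0.002,-0.004,0.004],
  ],
)

```text
time: 37.05
ee_pos: [0.4906, -0.3858, 0.2175]
eef_rot: [0.306, 0.887, 0.112, -0.326]
ft_force: [-0.9, 0.3, -0.1]
width: 0.0867
grip_force: 0.0
```

Request:
play_rows(
  series=[
    [-0.05,0,0.06,0,0,0],
    [-0.1,0,0.12,0,0,0],
    [-0.15,0,0.179,0,0,0],
    [-0.168,0,0.199,0,0,0],
    [-0.168,0,0.199,0,0,0],
  ],
)

```text
time: 37.55
ee_pos: [0.4907, -0.3873, 0.1809]
eef_rot: [0.307, 0.888, 0.112, -0.325]
ft_force: [-0.1, 1.1, 0.4]
width: 0.0874
grip_force: 0.0
```

Request:
play_rows(
  series=[
    [0,0,0,0,0,0],
    [0,0,0,0,0,0],
    [0,0,0,0,0,0],
    [0,0,0,0,0,0],
    [0,0,0,0,0,0],
  ],
)

```text
time: 38.05
ee_pos: [0.4908, -0.3875, 0.1817]
eef_rot: [0.307, 0.888, 0.112, -0.324]
ft_force: [-0.2, -0.0, 0.3]
width: 0.0872
grip_force: 0.0
```

```bash
python3 - <<'E'
import plan as p, numpy as np
p.TILT=40
s=p.status.read_state(); print(np.round(s['joint_positions'],3),s['ee_pos'],s['ft_force'])
P,Q=p.pose((404.9,-317.9,51),52); print(P,'ang err',np.degrees((p.R.from_quat(s['eef_rot']).inv()*Q).as_rotvec()))
E
```

```text
[ 0.681  0.795 -0.117  1.338  0.022  1.71   1.468] [ 0.49084118 -0.38745955  0.18172583] [-0.23658965 -0.03707312  0.31890547]
[ 0.49202205 -0.38596721  0.18275964] ang err [ 0.07468249 -0.08619417 -0.17900574]
```

Request:
play_rows(
  series=[
    [0.004,0.013,-0.005,0,0,0],
    [0.004,0.013,-0.005,0,0,0],
    [0.004,0.013,-0.005,0,0,0],
  ],
)

```text
time: 38.35
ee_pos: [0.4922, -0.3858, 0.1826]
eef_rot: [0.307, 0.888, 0.112, -0.324]
ft_force: [-0.7, -1.1, 0.3]
width: 0.0871
grip_force: 0.0
```

Request:
play_rows(
  series=[
    [0,0,0,0,0,0],
    [0,0,0,0,0,0],
    [0,0,0,0,0,0],
    [0,0,0,0,0,0],
    [0,0,0,0,0,0],
  ],
  fingers=-1,
  squeeze=30,
)

```text
time: 38.85
ee_pos: [0.492, -0.3859, 0.1825]
eef_rot: [0.307, 0.888, 0.112, -0.324]
ft_force: [0.0, 0.8, -0.5]
width: 0.0546
grip_force: 0.0
```

Request:
play_rows(
  series=[
    [0,0,0,0,0,0],
    [0,0,0,0,0,0],
    [0,0,0,0,0,0],
    [0,0,0,0,0,0],
    [0,0,0,0,0,0],
  ],
)

```text
time: 39.35
ee_pos: [0.4921, -0.3859, 0.1825]
eef_rot: [0.307, 0.888, 0.112, -0.324]
ft_force: [0.3, 0.7, 0.1]
width: 0.0388
grip_force: 30.0
```

The vase is gripped on its straight part (38.8 mm). I carry it high around to the socket.

```bash
python3 - <<'E'
import plan as p
p.TILT=40
p.plan([((404.9,-317.9,190),52,30),((485,-110,215),78,36),((490,110,215),104,36),((387.4,339.4,200),131,36),((387.4,339.4,110),131,30)])
E
```

```text
[[0.12, 0, -0.142, 0.001, -0.001, -0.001], [0.239, -0.001, -0.284, 0.001, -0.001, -0.002], [0.359, -0.001, -0.426, 0.002, -0.002, -0.003], [0.478, -0.001, -0.568, 0.002, -0.003, -0.005], [0.598, -0.002, -0.71, 0.003, -0.003, -0.006]]
-- at [ 492.  -386.   321.8]
[[0.062, 0.218, 0.025, 0.07, 0, -0.083], [0.124, 0.436, 0.049, 0.139, 0, -0.166], [0.186, 0.654, 0.074, 0.209, 0, -0.249], [0.248, 0.872, 0.099, 0.278, 0, -0.332]]
[[0.023, 0.227, -0.008, 0.07, 0, -0.083], [0.046, 0.454, -0.016, 0.139, 0, -0.166], [0.069, 0.68, -0.023, 0.209, 0, -0.249], [0.092, 0.907, -0.031, 0.279, 0, -0.332]]
-- at [ 593.1 -133.   346.7]
[[0.033, 0.221, 0.028, 0.07, 0, -0.083], [0.066, 0.441, 0.056, 0.139, 0, -0.166], [0.099, 0.662, 0.083, 0.209, 0, -0.249], [0.133, 0.882, 0.111, 0.278, 0, -0.332]]
[[-0.006, 0.225, -0.005, 0.07, 0, -0.083], [-0.012, 0.45, -0.009, 0.139, 0, -0.166], [-0.017, 0.674, -0.014, 0.209, 0, -0.249], [-0.023, 0.899, -0.019, 0.279, 0, -0.331]]
-- at [597.3 136.7 346.8]
[[0.025, 0.22, 0.035, 0.064, 0, -0.077], [0.049, 0.441, 0.07, 0.129, 0, -0.153], [0.074, 0.661, 0.106, 0.193, 0, -0.23], [0.099, 0.882, 0.141, 0.257, 0, -0.307]]
[[-0.011, 0.224, 0.005, 0.064, 0, -0.077], [-0.022, 0.448, 0.01, 0.129, 0, -0.153], [-0.034, 0.673, 0.016, 0.193, 0, -0.23], [-0.045, 0.897, 0.021, 0.257, 0, -0.306]]
[[-0.047, 0.218, -0.025, 0.064, 0, -0.077]]
-- at [470.9 412.  331.7]
[[-0.128, 0, 0.153, 0, 0, 0], [-0.257, 0, 0.306, 0, 0, 0], [-0.385, 0, 0.46, 0, 0, 0]]
-- at [470.8 411.9 241.7]
```

Request:
play_rows(
  series=[
    [0.12,0,-0.142,0,0,0],
    [0.239,0,-0.284,0,0,0],
    [0.359,0,-0.426,0.002,-0.002,-0.003],
    [0.478,0,-0.568,0.002,-0.003,-0.005],
    [0.598,-0.002,-0.71,0.003,-0.003,-0.006],
  ],
)

```text
time: 39.85
ee_pos: [0.4918, -0.386, 0.3226]
eef_rot: [0.306, 0.889, 0.111, -0.323]
ft_force: [0.1, -0.7, -2.6]
width: 0.0391
grip_force: 30.0
```

Request:
play_rows(
  series=[
    [0.062,0.218,0.025,0.07,0,-0.083],
    [0.124,0.436,0.049,0.139,0,-0.166],
    [0.186,0.654,0.074,0.209,0,-0.249],
    [0.248,0.872,0.099,0.278,0,-0.332],
  ],
)

```text
time: 40.25
ee_pos: [0.5427, -0.2584, 0.3342]
eef_rot: [0.202, 0.918, 0.074, -0.334]
ft_force: [1.0, 0.4, -3.1]
width: 0.0391
grip_force: 30.0
```

Request:
play_rows(
  series=[
    [0.023,0.227,-0.008,0.07,0,-0.083],
    [0.046,0.454,-0.016,0.139,0,-0.166],
    [0.069,0.68,-0.023,0.209,0,-0.249],
    [0.092,0.907,-0.031,0.279,0,-0.332],
  ],
)

```text
time: 40.65
ee_pos: [0.5934, -0.1319, 0.3466]
eef_rot: [0.097, 0.935, 0.035, -0.34]
ft_force: [-0.7, -0.7, -2.1]
width: 0.039
grip_force: 30.0
```

Request:
play_rows(
  series=[
    [0.033,0.221,0.028,0.07,0,-0.083],
    [0.066,0.441,0.056,0.139,0,-0.166],
    [0.099,0.662,0.083,0.209,0,-0.249],
    [0.133,0.882,0.111,0.278,0,-0.332],
  ],
)

```text
time: 41.05
ee_pos: [0.595, 0.003, 0.3465]
eef_rot: [-0.009, 0.94, -0.003, -0.342]
ft_force: [0.4, 0.8, -2.8]
width: 0.0387
grip_force: 30.0
```

Request:
play_rows(
  series=[
    [-0.006,0.225,-0.005,0.07,0,-0.083],
    [-0.012,0.45,-0.009,0.139,0,-0.166],
    [-0.017,0.674,-0.014,0.209,0,-0.249],
    [-0.023,0.899,-0.019,0.279,0,-0.331],
  ],
)

```text
time: 41.45
ee_pos: [0.5972, 0.1378, 0.3465]
eef_rot: [-0.115, 0.933, -0.042, -0.339]
ft_force: [0.5, 0.7, -1.8]
width: 0.0386
grip_force: 30.0
```

Request:
play_rows(
  series=[
    [0.025,0.22,0.035,0.064,0,-0.077],
    [0.049,0.441,0.07,0.129,0,-0.153],
    [0.074,0.661,0.106,0.193,0,-0.23],
    [0.099,0.882,0.141,0.257,0,-0.307],
  ],
)

```text
time: 41.85
ee_pos: [0.5405, 0.26, 0.3397]
eef_rot: [-0.212, 0.915, -0.077, -0.333]
ft_force: [0.1, 0.5, -3.0]
width: 0.039
grip_force: 30.0
```

Request:
play_rows(
  series=[
    [-0.011,0.224,0.005,0.064,0,-0.077],
    [-0.022,0.448,0.01,0.129,0,-0.153],
    [-0.034,0.673,0.016,0.193,0,-0.23],
    [-0.045,0.897,0.021,0.257,0,-0.306],
  ],
)

```text
time: 42.25
ee_pos: [0.4843, 0.3823, 0.3329]
eef_rot: [-0.307, 0.888, -0.112, -0.323]
ft_force: [0.8, 0.1, -1.9]
width: 0.0388
grip_force: 30.0
```

Request:
play_rows(
  series=[
    [-0.047,0.218,-0.025,0.064,0,-0.077],
    [-0.047,0.218,-0.025,0.064,0,-0.077],
    [-0.047,0.218,-0.025,0.064,0,-0.077],
    [-0.047,0.218,-0.025,0.064,0,-0.077],
  ],
)

```text
time: 42.65
ee_pos: [0.4717, 0.411, 0.3314]
eef_rot: [-0.328, 0.881, -0.12, -0.32]
ft_force: [0.3, -0.5, -2.4]
width: 0.0392
grip_force: 30.0
```

```bash
python3 - <<'E'
import plan as p, numpy as np
p.TILT=40
s=p.status.read_state(); print(np.round(s['joint_positions'],3),s['ee_pos'])
P,Q=p.pose((387.4,339.4,200),131); print(P,'ang err',np.degrees((p.R.from_quat(s['eef_rot']).inv()*Q).as_rotvec()))
p.plan([((387.4,339.4,110),131,25)])
E
```

```text
[-0.408  0.722 -0.611  1.224  0.204  1.985  1.268] [0.47172254 0.41103061 0.33140582]
[0.47084029 0.41193354 0.33175964] ang err [ 0.03169808 -0.01553611 -0.11662456]
[[-0.096, 0.002, 0.115, 0, 0, -0.001], [-0.192, 0.004, 0.229, 0.001, 0, -0.002], [-0.288, 0.007, 0.344, 0.001, 0, -0.003], [-0.384, 0.009, 0.458, 0.001, -0.001, -0.004]]
-- at [470.8 412.  241.8]
```

Request:
play_rows(
  series=[
    [-0.096,0.002,0.115,0,0,0],
    [-0.192,0.004,0.229,0,0,-0.002],
    [-0.288,0.007,0.344,0,0,-0.003],
    [-0.384,0.009,0.458,0,0,-0.004],
    [-0.384,0.009,0.458,0,0,-0.004],
  ],
)

```text
time: 43.15
ee_pos: [0.4706, 0.411, 0.2391]
eef_rot: [-0.329, 0.88, -0.12, -0.322]
ft_force: [-0.8, -1.2, -2.7]
width: 0.0389
grip_force: 30.0
```

Request:
play_rows(
  series=[
    [0,0,0,0,0,0],
    [0,0,0,0,0,0],
    [0,0,0,0,0,0],
    [0,0,0,0,0,0],
    [0,0,0,0,0,0],
  ],
)

```text
time: 43.65
ee_pos: [0.4701, 0.413, 0.2425]
eef_rot: [-0.33, 0.88, -0.119, -0.32]
ft_force: [0.0, -0.0, -2.6]
width: 0.039
grip_force: 30.0
```

```bash
python3 - <<'E'
import plan as p, numpy as np, cv2
p.TILT=40
s=p.status.read_state(); print(np.round(s['joint_positions'],3),s['ee_pos'],s['ft_force'])
P,Q=p.pose((387.4,339.4,110),131); print(P,'ang err',np.degrees((p.R.from_quat(s['eef_rot']).inv()*Q).as_rotvec()))
im=p.vision.camera('scene')
for d in p.spotter.regions_of('scene','vase')[:1]:
    o=p.fit('vase',{'scene':d['pixels']},[.387,.339,0,0],s['ee_pos'][2]-.1317-.0508); print('vase scene',o.x[:3],o.fun)
im=im[110:260,430:630]; cv2.imwrite('pics/s11.png',cv2.resize(im,None,fx=4,fy=4,interpolation=cv2.INTER_CUBIC))
E
```

```text
[-0.412  0.804 -0.595  1.292  0.241  1.845  1.267] [0.47005143 0.41297382 0.24249542] [ 0.02842161 -0.03802568 -2.55752391]
[0.47084029 0.41193354 0.24175964] ang err [0.01046016 0.03112936 0.11485114]
vase scene [ 0.38253652  0.33101328 -0.16376914] 3.7379331606856576
```

View pics/s11.png

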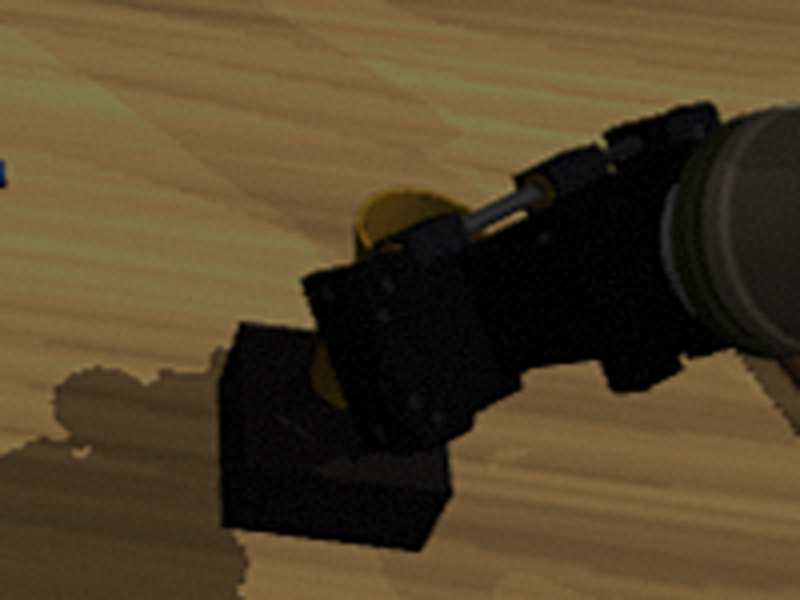

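The vase hangs upright above the socket block, whose top spans about (240–450, 325–500) in the crop. I lower it while watching the force.

```bash
python3 - <<'E'
import plan as p
p.TILT=40
p.plan([((387.4,339.4,92),131,6),((387.4,339.4,69),131,6)])
E
```

```text
[[-0.02, -0.002, 0.024, 0, 0, 0.001], [-0.039, -0.005, 0.047, 0, 0, 0.002], [-0.059, -0.007, 0.071, 0, 0, 0.003], [-0.079, -0.009, 0.095, 0, 0, 0.004]]
-- at [470.8 411.9 223.7]
[[-0.025, 0, 0.029, 0, 0, 0], [-0.049, 0, 0.059, 0, 0, 0], [-0.074, 0, 0.088, 0, 0, 0], [-0.098, 0, 0.117, 0, 0, 0]]
-- at [470.8 411.9 200.8]
```

Request:
play_rows(
  series=[
    [-0.02,-0.005,0.024,0,0,0],
    [-0.039,-0.009,0.047,0,0,0.002],
    [-0.059,-0.009,0.071,0,0,0.003],
    [-0.079,-0.009,0.095,0,0,0.004],
    [-0.079,-0.009,0.095,0,0,0.004],
  ],
)

```text
time: 44.25
ee_pos: [0.4706, 0.4117, 0.2224]
eef_rot: [-0.329, 0.88, -0.12, -0.321]
ft_force: [-0.4, 0.7, -2.1]
width: 0.0388
grip_force: 30.0
```

Request:
play_rows(
  series=[
    [0,0,0,0,0,0],
    [0,0,0,0,0,0],
    [0,0,0,0,0,0],
  ],
)

```text
time: 44.55
ee_pos: [0.4708, 0.4119, 0.2237]
eef_rot: [-0.329, 0.88, -0.12, -0.32]
ft_force: [0.8, -0.1, -1.4]
width: 0.0388
grip_force: 30.0
```

Request:
play_rows(
  series=[
    [-0.025,0,0.029,0,0,0],
    [-0.049,0,0.059,0,0,0],
    [-0.074,0,0.088,0,0,0],
    [-0.098,0,0.117,0,0,0],
    [-0.098,0,0.117,0,0,0],
  ],
)

```text
time: 45.05
ee_pos: [0.4706, 0.4116, 0.1994]
eef_rot: [-0.329, 0.88, -0.12, -0.321]
ft_force: [-0.1, -0.1, -2.5]
width: 0.0388
grip_force: 30.0
```

Request:
play_rows(
  series=[
    [0,0,0,0,0,0],
    [0,0,0,0,0,0],
    [-0.004,0,0.005,0,0,0],
    [-0.008,0,0.01,0,0,0],
    [-0.008,0,0.01,0,0,0],
  ],
)

```text
time: 45.55
ee_pos: [0.4707, 0.4118, 0.1986]
eef_rot: [-0.329, 0.88, -0.12, -0.32]
ft_force: [0.5, -0.7, -3.2]
width: 0.0389
grip_force: 30.0
```

Request:
play_rows(
  series=[
    [-0.003,0,0.004,0,0,0],
    [-0.005,0,0.006,0,0,0],
    [-0.006,0,0.007,0,0,0],
    [-0.006,0,0.007,0,0,0],
    [-0.006,0,0.007,0,0,0],
  ],
)

```text
time: 46.05
ee_pos: [0.4707, 0.4119, 0.1977]
eef_rot: [-0.329, 0.88, -0.12, -0.32]
ft_force: [-0.1, -0.2, 4.0]
width: 0.0386
grip_force: 30.0
```

Floor contact: the force went from -3.2 to +4.0 N at the expected height. I release and lift straight up.

Request:
play_rows(
  series=[
    [0,0,0,0,0,0],
    [0,0,0,0,0,0],
    [0,0,0,0,0,0],
    [0,0,0,0,0,0],
    [0,0,0,0,0,0],
  ],
  fingers=1,
)

```text
time: 46.55
ee_pos: [0.4707, 0.4118, 0.1972]
eef_rot: [-0.329, 0.88, -0.12, -0.32]
ft_force: [0.3, -0.0, -0.5]
width: 0.0712
grip_force: 0.0
```

Request:
play_rows(
  series=[
    [0,0,0,0,0,0],
    [0,0,0,0,0,0],
    [0,0,0,0,0,0],
    [0.05,0,-0.06,0,0,0],
    [0.129,0,-0.153,0,0,0],
  ],
)

```text
time: 47.05
ee_pos: [0.4705, 0.4116, 0.2276]
eef_rot: [-0.329, 0.88, -0.12, -0.321]
ft_force: [0.2, -0.2, -0.2]
width: 0.0867
grip_force: 0.0
```

Request:
play_rows(
  series=[
    [0.107,0,-0.128,0,0,0],
    [0.214,0,-0.255,0,0,0],
    [0.322,0,-0.383,0,0,0],
    [0.429,0,-0.511,0,0,0],
  ],
)

```text
time: 47.45
ee_pos: [0.4705, 0.4118, 0.3304]
eef_rot: [-0.329, 0.88, -0.119, -0.32]
ft_force: [0.5, 0.2, 0.4]
width: 0.087
grip_force: 0.0
```

Request:
play_rows(
  series=[
    [-0.2,0,-0.24,0,0,0],
    [-0.4,0,-0.48,0,0,0],
    [-0.6,0,-0.72,0,0,0],
    [-0.6,0,-0.72,0,0,0],
  ],
)

```text
time: 47.85
ee_pos: [0.5353, 0.4587, 0.324]
eef_rot: [-0.322, 0.882, -0.114, -0.325]
ft_force: [0.2, 0.1, -1.0]
width: 0.0868
grip_force: 0.0
```

```bash
python3 - <<'E'
from h import *
im=vision.camera('scene'); cv2.imwrite('pics/s12.png',im); t=vision.camera('top')
exp=dict(long_slab=(.6575,.1007,-.34,.03),short_slab=(.6571,.1,-.34,.058),headstone=(.657,.1,-.34,.086),vase=(.3874,.3394,0,.015),tin=(.657,-.1195,0,0),tape=(.5855,-.314,0,0),base=(.6563,.1,-.34,0))
for c in('scene','top'):
  for n,e in exp.items():
    if n in('tape','base','long_slab','short_slab'): print(c,n,[np.round(d['point'],3).tolist() for d in spotter.boxes_of(c,n)[:1]]); continue
    for d in spotter.regions_of(c,n)[:1]:
      o=fit(n,{c:d['pixels']},[e[0],e[1],e[2],0],e[3]); print(c,n,o.x[:3].round(4),round(o.fun,3))
s=status.read_state(); print(s['time'],s['ee_pos'])
E
```

```text
scene long_slab [[0.677, 0.105, 0.057]]
scene short_slab [[0.673, 0.108, 0.089]]
scene headstone [ 0.6581  0.0992 -0.339 ] 0.031
scene vase [0.3886 0.3369 0.0789] 0.193
scene tin [ 0.6567 -0.12    0.1508] 0.039
scene tape [[0.592, -0.306, 0.023]]
scene base [[0.692, 0.103, 0.028]]
top long_slab [[0.638, 0.094, 0.06]]
top short_slab [[0.641, 0.082, 0.083]]
top headstone [ 0.6568  0.0993 -0.3414] 0.04
top vase [0.3865 0.3383 0.0013] 0.079
top tin [ 0.6573 -0.1202  0.1305] 0.083
top tape [[0.583, -0.308, 0.028]]
top base [[0.628, 0.096, 0.032]]
48.65 [0.53532663 0.45822965 0.32358192]
```

View pics/s12.png

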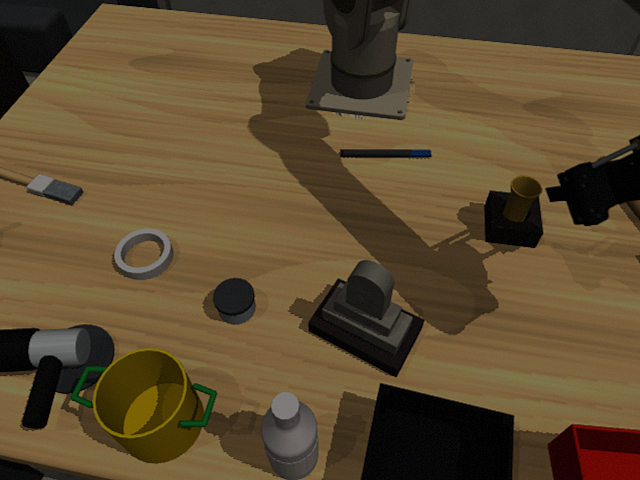

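The memorial stands aligned at (368,315), the vase is upright in the socket at (518,205), and the tin (235,300) and tape (143,253) have not moved. The gripper, near (590,195), is clear of everything.

```bash
python3 -c "
from bench import job
print(job.close_job())"
```

```text
the job is handed in; nothing more can be done
None
```

The memorial is stacked, centred (within about 1.5 mm) and aligned, and the vase stands upright in its socket; the tin and tape weren't moved, and I handed the job in at about 49 s.

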